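# Mark club end plugs in a V-groove jig and pack them

### The arm

A 6-joint arm with a two-finger parallel gripper is mounted at the origin on the work surface. World frame = base frame: x ahead of the robot, y to its left, z up, the work surface at z = 0. Lengths are in m, angles in degrees, forces in N, time in s.
With the tool pointing down it reaches from about 0.3 to 0.75 m from the base axis. Payload 8.5 kg.
Tool frame: the origin (TCP) lies midway between the tips of the shut fingers; the grasp point (between the pads) lies env.tcp_to_grasp behind it (env.tcp_to_grasp is the distance from the TCP to the grasp point, in m); z points along the fingers, y is the line along which they close (so a half turn about z gives the same grasp; the last joint's range is limited). The gripper opens to 85 mm and grips with 20 to 120 N. Pads are 22 mm wide; open, the fingers measure 114 mm over their backs; the gripper's body (76 mm by 85 mm) begins 54 mm behind the grasp point. The pads swing forward as they close: fully open they stand 13 mm farther back than shut.
Start: joints at [57.68, 21.807, 74.336, -0, 83.858, -12.336], TCP at [0.188, 0.517, 0.231] pointing down, gripper open.
Joint ranges: [-178.18, 178.18], [-50.72, 133.34], [12.68, 142.11], [-81.47, 261.47], [9.98, 163.14], [-165.26, 165.26]. Speed limits (degrees/s): [136.94, 136.94, 180, 180, 180, 180].

### API

Orientations are given as a 3x3 rotation matrix whose columns are the frame's x, y, z axes.
In Python, from rig import observe, optics, job, env gives the robot as it stands. The module is installed in compiled form; this text tells all that it offers.
- The arm moves only by the shell command python3 -m jog 'ROWS' [FORCE]. ROWS is JSON, a list of rows, each a list of 7 numbers: the turn, a rotation vector about the tool's x, y, z in rad, then the shift along the tool's x, y, z in m, then the opening in per cent of the stroke, from 0 (shut) to 100 (fully open). A call has 1 to 10 rows; each row shifts and turns the commanded pose from where the row before left it, along the tool's axes as they then stand; what a row does not reach is not made up. A row lasts 1/8 s, in which the tool goes at most 62.5 mm and 10.7 degrees, less where a joint would pass 70% of its speed; a pose out of reach is approached as far as the arm can. A call is refused whole if a number of a shift passes 0.0625 or a number of a turn 0.188, either way. A call with a gripper value outside its range is refused whole. The fingers move at their own pace and stop on an object; FORCE is the grip in N (left out, the last holds). Time passes only in rows, so rows that do not move let the fingers close. It gives the time, the measured TCP pose, the force, the opening and the grip force at its end, in the units of the state.
- observe(): the state, without advancing time (a new reading comes with each control period).
- optics.get_image(name): name is "scene" or "top" or "wrist"; returns a dict with "pixels" (400x640x3 uint8, red, green, blue), "mtx" (3x3 intrinsics, pixels), "rvec" (rotation vector, rad) and "tvec" (3), from world to camera coordinates, as OpenCV has them. Camera axes: x right, y down, z forward; pixel columns grow to the right and rows downward; lengths in m; the calibration is good to about 2 mm. The wrist camera is an equidistant fisheye: a pixel r from the principal point sees the ray r / f radians off the axis. A picture is of the moment at which its call begins. There is no depth.
- job.close_job(): hands the job in; it is judged then, once.
The state is a dict: "time_s": time; "q": joint angles; "qvel": joint speeds; "joint_efforts": joint torques, N m; "position": TCP position; "tool_rot": TCP orientation; "ft_force": force on the tool from outside, world axes, zero at the start; "wrist_torque": the same for the moment, N m; "grip_width": finger opening in m; "gripper_force": force on a finger pad.
Only numpy, scipy, OpenCV 4.12 (cv2) and the standard library are available. Lean on these libraries where they do the work, as an engineer would, in place of code of your own. Each camera call takes 0.05 s, during which the arm holds its last target. There are 200 camera calls.

### The job

Get the club end plugs marked: lay every plug in a groove of the marking jig, one to a groove with its stem towards the open front, and push each one home so that it sits on both flanks with its end face against the back stop. With all of them home, bring the marking bar down until its points rest on the plugs, then swing it back up and pack all the plugs in the blue bin, lying flat on its floor side by side. Leave the bar up, and do not disturb the tape, the hammer or the jar of pins.

Things in the scene. Friction and masses are not known exactly. Their poses are not given: they have to be found in the camera images.
- plug_a: white nylon club end plug: eight-sided plug 40 mm across flats, 46 mm long, with a coaxial round stem 18 mm thick, 60 mm long (whole 106 mm; 65 to 130 g; balance point inside the plug). Origin: on the axis in the plug's flat end face; x runs along the axis to the stem's end. Lies on a flat, axis 20 mm above its support, and does not roll. May be absent (None).
- plug_b: white nylon club end plug: eight-sided plug 40 mm across flats, 52 mm long, with a coaxial round stem 18 mm thick, 60 mm long (whole 112 mm; 65 to 130 g; balance point inside the plug). Origin: on the axis in the plug's flat end face; x runs along the axis to the stem's end. Lies on a flat, axis 20 mm above its support, and does not roll. May be absent (None).
- plug_c: white nylon club end plug: eight-sided plug 40 mm across flats, 58 mm long, with a coaxial round stem 18 mm thick, 60 mm long (whole 118 mm; 65 to 130 g; balance point inside the plug). Origin: on the axis in the plug's flat end face; x runs along the axis to the stem's end. Lies on a flat, axis 20 mm above its support, and does not roll. May be absent (None).
- plug_a_tip (a point): centre of the free end of plug_a's stem, on the axis, 106 mm from its origin
- plug_b_tip (a point): centre of the free end of plug_b's stem, on the axis, 112 mm from its origin
- plug_c_tip (a point): centre of the free end of plug_c's stem, on the axis, 118 mm from its origin
- jig: marking jig fixed on the bench: base 120 x 200 x 12 mm, aluminium block with three parallel 90-degree V grooves 52 mm apart (x -48 to 0 mm, block top 36 mm high), behind them one steel back stop 64 mm high. Origin: on the bench under the stop's front face, middle groove. x along the grooves towards the stop (away from the robot at yaw 0), y left, z up. Hinge brackets at x 42, y +-89 mm, 96 mm high
- groove1 (a point): right groove seen from the robot: where the origin of a fully seated plug lies, on the stop's face, 43.3 mm above the bench; axes as the jig's. A seated plug's x axis points along -x: end face on the stop, two lower slanting flats on the flanks, stem out of the open front
- groove2 (a point): middle groove seen from the robot: where the origin of a fully seated plug lies, on the stop's face, 43.3 mm above the bench; axes as the jig's. A seated plug's x axis points along -x: end face on the stop, two lower slanting flats on the flanks, stem out of the open front
- groove3 (a point): left groove seen from the robot: where the origin of a fully seated plug lies, on the stop's face, 43.3 mm above the bench; axes as the jig's. A seated plug's x axis points along -x: end face on the stop, two lower slanting flats on the flanks, stem out of the open front
- bar (a joint): angle of the hinged marking bar, rad: 0 with its three steel points on the tops of seated plugs, growing as it swings up and back; range -0.03 to 1.85, starts at 1.55 to 1.8. A stiff hinge (0.3 N m friction) keeps it at any angle; 1 to 4 N at the ball move it
- ball (a point): centre of the black ball handle, 26 mm wide, at the end of the bar's lever. At bar angle 0 it is 105 mm in front of (-x) and 28 mm above the hinge axis, in the jig's middle plane; it swings at 108.7 mm radius about the hinge. Pinched from above (fingers closing along the jig's y) it turns between the pads and creeps: grip afresh every half radian, or push it with closed fingers
- hinge (a point): middle of the bar's hinge axis, which runs along the jig's y axis, 42 mm behind the stop's face and 84 mm above the bench. Two arms at y +-78 mm carry the bar's 14 mm thick crossbeam, 166 mm long, 62 mm from this axis; with the bar up the ball's top stands about 205 mm above the bench
- bin: blue open bin fixed on the bench: outside 158 (x) x 156 (y) x 50 mm high, walls and floor 4 mm. Origin: centre of its underside. Three plugs fit only side by side along its x, about 43 mm apart; a plug on its floor has its axis 24 mm above the bench. A look-only rim stands 6 mm out at the top
- tape: bystander: roll of white tape lying flat, 100 mm wide and 48 mm high; origin: centre of its underside
- hammer: bystander: wooden-handled hammer lying flat beyond the jig, about 260 mm long
- pins: bystander: clear jar of pins with a black cap, 60 mm wide and 60 mm high; origin: centre of its underside
Things that resemble listed ones, but are neither listed nor needed, are in the scene too. What is shaped like the plug_b but purple or yellow is not meant.

How it is judged (in metres and radians):
On the way, in this order (a step that is already met when the one before it is completed fails the run):
1. every plug is home in a groove: on both flanks and against the back stop (((x of plug_a in the frame of groove1 between -0.0025 and 0.002 m and y of plug_a in the frame of groove1 between -0.0025 and 0.0025 m and z of plug_a in the frame of groove1 between -0.0025 and 0.0025 m and angle between the x axis of plug_a and the x axis of groove1, either way round below 0.06 rad) or (x of plug_a in the frame of groove2 between -0.0025 and 0.002 m and y of plug_a in the frame of groove2 between -0.0025 and 0.0025 m and z of plug_a in the frame of groove2 between -0.0025 and 0.0025 m and angle between the x axis of plug_a and the x axis of groove2, either way round below 0.06 rad) or (x of plug_a in the frame of groove3 between -0.0025 and 0.002 m and y of plug_a in the frame of groove3 between -0.0025 and 0.0025 m and z of plug_a in the frame of groove3 between -0.0025 and 0.0025 m and angle between the x axis of plug_a and the x axis of groove3, either way round below 0.06 rad)) and ((x of plug_b in the frame of groove1 between -0.0025 and 0.002 m and y of plug_b in the frame of groove1 between -0.0025 and 0.0025 m and z of plug_b in the frame of groove1 between -0.0025 and 0.0025 m and angle between the x axis of plug_b and the x axis of groove1, either way round below 0.06 rad) or (x of plug_b in the frame of groove2 between -0.0025 and 0.002 m and y of plug_b in the frame of groove2 between -0.0025 and 0.0025 m and z of plug_b in the frame of groove2 between -0.0025 and 0.0025 m and angle between the x axis of plug_b and the x axis of groove2, either way round below 0.06 rad) or (x of plug_b in the frame of groove3 between -0.0025 and 0.002 m and y of plug_b in the frame of groove3 between -0.0025 and 0.0025 m and z of plug_b in the frame of groove3 between -0.0025 and 0.0025 m and angle between the x axis of plug_b and the x axis of groove3, either way round below 0.06 rad)) and ((x of plug_c in the frame of groove1 between -0.0025 and 0.002 m and y of plug_c in the frame of groove1 between -0.0025 and 0.0025 m and z of plug_c in the frame of groove1 between -0.0025 and 0.0025 m and angle between the x axis of plug_c and the x axis of groove1, either way round below 0.06 rad) or (x of plug_c in the frame of groove2 between -0.0025 and 0.002 m and y of plug_c in the frame of groove2 between -0.0025 and 0.0025 m and z of plug_c in the frame of groove2 between -0.0025 and 0.0025 m and angle between the x axis of plug_c and the x axis of groove2, either way round below 0.06 rad) or (x of plug_c in the frame of groove3 between -0.0025 and 0.002 m and y of plug_c in the frame of groove3 between -0.0025 and 0.0025 m and z of plug_c in the frame of groove3 between -0.0025 and 0.0025 m and angle between the x axis of plug_c and the x axis of groove3, either way round below 0.06 rad))), for 0.2 s.
2. the bar is down with its points on the plugs, all of them still home (all of step 1 and value of joint bar below 0.04 rad), for 0.2 s.
3. the bar is swung back up (value of joint bar above 1.3 rad), for 0.1 s.
At the end, for the whole second after the job is handed in: Every plug lies flat and still on the bin's floor, both ends of its axis inside the walls and 19 to 29 mm above the bench; bar above 1.3 rad. Home earlier meant: origin within 2.5 mm of a groove point in x (2 mm past), y, z and axis within 0.06 rad; bar down: below 0.04 rad (x of plug_a in the frame of bin between -0.076 and 0.076 m and y of plug_a in the frame of bin between -0.074 and 0.074 m and z of plug_a in the frame of bin between 0.019 and 0.029 m and x of plug_a_tip in the frame of bin between -0.076 and 0.076 m and y of plug_a_tip in the frame of bin between -0.074 and 0.074 m and z of plug_a_tip in the frame of bin between 0.019 and 0.029 m and linear speed of each of plug_a, plug_b, plug_c below 0.02 m/s and x of plug_b in the frame of bin between -0.076 and 0.076 m and y of plug_b in the frame of bin between -0.074 and 0.074 m and z of plug_b in the frame of bin between 0.019 and 0.029 m and x of plug_b_tip in the frame of bin between -0.076 and 0.076 m and y of plug_b_tip in the frame of bin between -0.074 and 0.074 m and z of plug_b_tip in the frame of bin between 0.019 and 0.029 m and x of plug_c in the frame of bin between -0.076 and 0.076 m and y of plug_c in the frame of bin between -0.074 and 0.074 m and z of plug_c in the frame of bin between 0.019 and 0.029 m and x of plug_c_tip in the frame of bin between -0.076 and 0.076 m and y of plug_c_tip in the frame of bin between -0.074 and 0.074 m and z of plug_c_tip in the frame of bin between 0.019 and 0.029 m and value of joint bar above 1.3 rad); the robot touches nothing.
It fails at once if the tape is pushed away (more than 30 mm) (distance of tape from where it was at the start of the episode above 0.03 m).
It fails at once if the hammer is pushed away (more than 30 mm) (distance of hammer from where it was at the start of the episode above 0.03 m).
It fails at once if the jar of pins is pushed away (more than 30 mm) (distance of pins from where it was at the start of the episode above 0.03 m).
Of plug_a, plug_b, plug_c only 2 to 3 are there at a start; the rules pass over those that are not, and their reading is None.
At some moment in a run one of plug_a, plug_b, plug_c may be knocked a few centimetres aside while the robot is not near it.
Once in a run the grip may slacken for a moment while it holds something.
It also fails if it takes over 210 s, if anything falls off the work surface, if the arm or the gripper's body presses on something with over 40 N, if the wrist force passes 120 N, or if a joint passes its speed limit or range.

## Working session

There is one attempt and no reset: what is moved stays moved. The work goes in short steps, Python scripts to look and compute and a shell command to move; the robot and the scene stay as the last step left them, time stands still between calls to the robot, and variables do not carry over. Pictures are saved under pics/ and viewed, at most 14 in all, crops included, and the job is handed in when it is done.

```bash
mkdir -p pics
cat > h.py <<'E'
import numpy as np, cv2
from rig import observe, optics, job, env
def snap(n,f):
    im=optics.get_image(n); cv2.imwrite('pics/'+f,cv2.cvtColor(im['pixels'],cv2.COLOR_RGB2BGR)); np.savez('pics/'+f+'.npz',**im); return im
def ray(im,uv):
    R=cv2.Rodrigues(np.array(im['rvec'],float))[0]; t=np.array(im['tvec'],float).ravel(); K=np.array(im['mtx'])
    d=np.linalg.inv(K)@np.array([uv[0],uv[1],1.0]); return -R.T@t, R.T@d
def onz(im,uv,z):
    o,d=ray(im,uv); return o+d*(z-o[2])/d[2]
def proj(im,P,fish=False):
    R=cv2.Rodrigues(np.array(im['rvec'],float))[0]; t=np.array(im['tvec'],float).ravel(); K=np.array(im['mtx'])
    P=np.atleast_2d(P)@R.T+t
    if fish:
        r=np.hypot(P[:,0],P[:,1]); th=np.arctan2(r,P[:,2]); s=th/np.maximum(r,1e-9); return np.c_[K[0,0]*P[:,0]*s+K[0,2],K[1,1]*P[:,1]*s+K[1,2]]
    return np.c_[K[0,0]*P[:,0]/P[:,2]+K[0,2],K[1,1]*P[:,1]/P[:,2]+K[1,2]]
def ld(f): return dict(np.load('pics/'+f+'.npz'))
def st():
    s=observe(); np.set_printoptions(precision=4,suppress=True); print(s['time_s'],np.array(s['position']),np.array(s['tool_rot']).ravel(),s['grip_width'],s['gripper_force'],np.array(s['ft_force']))
E
python3 - <<'E'
from h import *
for n in('top','scene'):
    im=snap(n,n+'1.png'); print(im['mtx'],im['rvec'],im['tvec'],ray(im,(320,200)))
st(); print(env.tcp_to_grasp)
E
```

```text
[[486.91363222   0.         312.95302576]
 [  0.         486.91363222 212.62331432]
 [  0.           0.           1.        ]] [ 2.16697289 -2.18792519  0.09098029] [0.04602064 0.53578186 1.23227122] (array([0.42991819, 0.03978761, 1.273287  ]), array([ 0.11037696, -0.0138655 , -0.99423652]))
[[389.64789257   0.         318.3997188 ]
 [  0.         389.64789257 198.46028634]
 [  0.           0.           1.        ]] [ 2.17496235  0.89385677 -0.38730422] [-0.39300675 -0.16890825  1.3078772 ] (array([ 1.03276988, -0.48884801,  0.76677316]), array([-0.50914037,  0.52347155, -0.68321746]))
0.1 [0.1878 0.5167 0.2308] [-0.9398  0.3417 -0.0007  0.3417  0.9398 -0.0011  0.0003 -0.0013 -1.    ] 0.08545371092734397 0.0 [-0.2332 -0.1373  0.2424]
0.0187
```

View pics/top1.png

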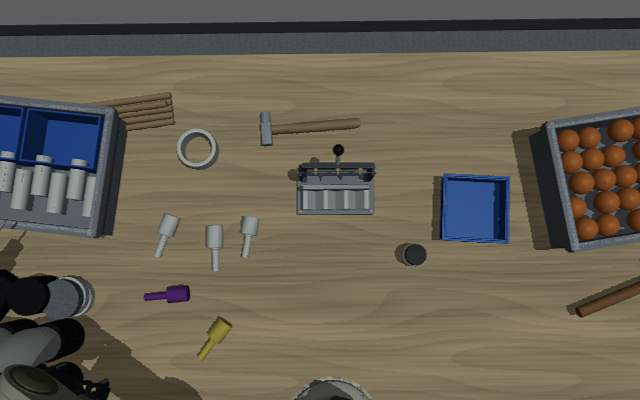

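View pics/scene1.png

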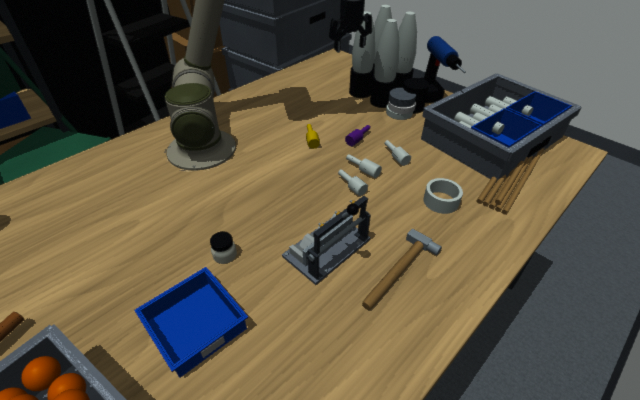

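Candidates for plugs: three white ones at (168,230), (214,245) and (249,235). Decoys are purple (168,294), yellow (214,340) and the white rods in the crate at (40,180). I choose the three whites. The tape is at (197,148), the hammer at (265,128)–(360,123), the jar at (413,254), the jig at (336,190) and the bin at (475,208).

Run:
```python
from h import *
im=ld('top1.png'); p=im['pixels']; crop=p[140:275,140:520]
big=cv2.resize(crop,None,fx=2.1,fy=2.1,interpolation=cv2.INTER_CUBIC); cv2.imwrite('pics/crop1.png',cv2.cvtColor(big,cv2.COLOR_RGB2BGR))
hsv=cv2.cvtColor(p,cv2.COLOR_RGB2HSV)
m=((hsv[...,1]<45)&(hsv[...,2]>110)).astype(np.uint8); m[:205]=0;m[280:]=0;m[:,:145]=0;m[:,270:]=0
n,l,s,c=cv2.connectedComponentsWithStats(m)
for i in range(1,n):
    if s[i,4]<100: continue
    v,u=np.nonzero(l==i); W=np.array([onz(im,(a,b),.02)[:2] for a,b in zip(u,v)])
    mu=W.mean(0); w,V=np.linalg.eigh(np.cov(W.T)); ax=V[:,1]; ax*=-np.sign(ax[0]) # stem toward -x
    t=(W-mu)@ax; o=(W-mu)@V[:,0]; print(s[i],mu,'axis deg',np.degrees(np.arctan2(ax[1],ax[0])),t.min(),t.max(),'end',mu+ax*t.min(),'len',np.ptp(t), 'w',np.ptp(o))
b=((hsv[...,0]>100)&(hsv[...,0]<125)&(hsv[...,1]>150)).astype(np.uint8); b[:,:420]=0;b[:160]=0;b[260:]=0;b[:,530:]=0
r=cv2.minAreaRect(cv2.findContours(b,0,2)[0][0]); q=cv2.boxPoints(r); print('bin',[onz(im,k,.05)[:2].round(4) for k in q])
```

```text
[154 214  24  44 422] [0.49029823 0.42160544] axis deg 159.8979144662115 -0.04602768664524724 0.0666095180814007 end [0.53352199 0.40578601] len 0.11263720472664794 w 0.03636032889813376
[242 216  17  42 379] [0.48658752 0.2067772 ] axis deg 170.36273005602703 -0.04302605313618911 0.06414904914392654 end [0.52900636 0.1995742 ] len 0.10717510228011565 w 0.03551828793986901
[208 225  14  47 455] [0.45912788 0.29404002] axis deg -177.59230039926834 -0.04807262364526343 0.07037625094836349 end [0.50715806 0.29605955] len 0.11844887459362691 w 0.03518938939340649
bin [array([ 0.4626, -0.2737]), array([ 0.6306, -0.287 ]), array([ 0.6204, -0.4616]), array([ 0.4527, -0.4463])]
```

View pics/crop1.png

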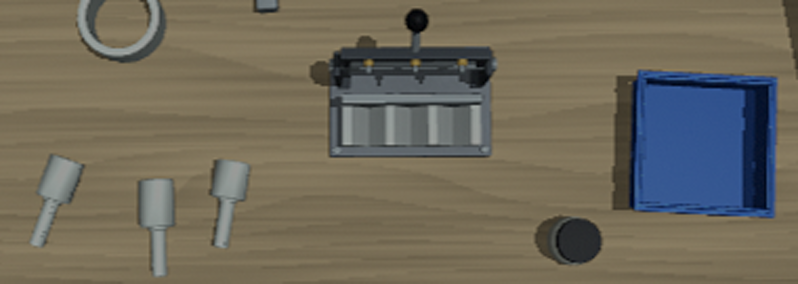

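The three whites read 112.6, 107 and 118 mm long, so left is plug_b, right is plug_a and middle is plug_c. The heads already point away from the robot. The jig is near yaw 0 and the bin is near (0.542,-0.367), yaw about -4°. I'll go over plug_b first, gripping stems so the fingers fit in both the jig and the bin.

```bash
python3 -m jog '[[0,0,0,-0.0366,0.0017,0.01,60],[0,0,0,-0.0366,0.0017,0.01,60],[0,0,0,-0.0366,0.0017,0.01,60],[0,0,0,-0.0366,0.0017,0.01,60],[0,0,0,-0.0366,0.0017,0.01,60],[0,0,0,-0.0366,0.0017,0.01,60],[0,0,0,-0.0366,0.0017,0.01,60],[0,0,0,-0.0366,0.0017,0.01,60],[0,0,0,0,0,0,60],[0,0,0,0,0,0,60]]' 60
python3 - <<'E'
from h import *
st(); im=snap('wrist','w1.png'); print(im['mtx'],np.array(im['tvec']).ravel(),ray(im,(im['mtx'][0][2],im['mtx'][1][2])))
E
```

```text
time_s: 1.35
position: [0.4672, 0.4297, 0.1512]
tool_rot: [[-0.94, 0.342, -0.001], [0.342, 0.94, -0.0], [0.001, -0.0, -1.0]]
ft_force: [-0.3, -0.8, 0.3]
grip_width: 0.0512
gripper_force: 0.0
1.35 [0.4672 0.4297 0.1512] [-0.9398  0.3417 -0.0008  0.3417  0.9398 -0.0002  0.0007 -0.0004 -1.    ] 0.051227467301987614 0.0 [-0.2572 -0.8453  0.3167]
[[309.7069   0.     323.8083]
 [  0.     309.7069 199.0077]
 [  0.       0.       1.    ]] [-0.5627 -0.2938  0.225 ] (array([0.4024, 0.4524, 0.2949]), array([ 0.2495, -0.0908, -0.9641]))
```

View pics/w1.png

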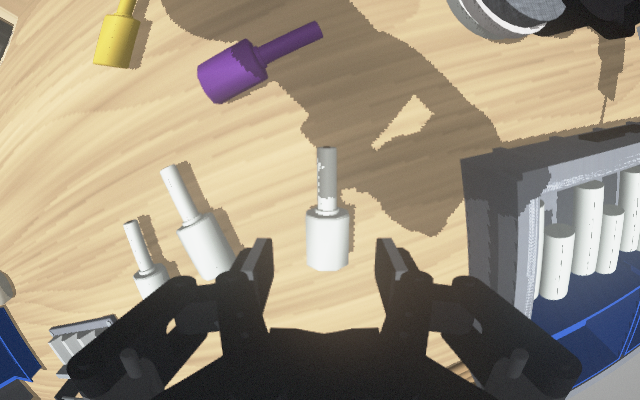

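The wrist view shows plug_b centred between the fingers: stem tip (326,150), shoulder (328,212), head end (328,270). I'll check its position by fisheye.

```bash
cat >> h.py <<'E'
def fonz(im,uv,z):
    R=cv2.Rodrigues(np.array(im['rvec'],float))[0]; t=np.array(im['tvec'],float).ravel(); K=np.array(im['mtx'])
    a=(np.array(uv)-K[:2,2])/K[0,0]; r=np.hypot(*a); d=np.r_[a/max(r,1e-9)*np.sin(r),np.cos(r)]; o=-R.T@t; d=R.T@d
    return o+d*(z-o[2])/d[2]
def intool(P):
    s=observe(); return np.array(s['tool_rot']).T@(np.array(P)-np.array(s['position']))
E
python3 - <<'E'
from h import *
im=ld('w1.png')
for uv,z in(((326,148),.02),((328,211),.03),((310,240),.02),((347,240),.02),((319,175),.02),((335,175),.02)):
    P=fonz(im,uv,z); print(uv,P,intool(P))
E
```

```text
(326, 148) [0.43004676 0.44442714 0.02      ] [0.0395188  0.00099489 0.13154898]
(328, 211) [0.48273647 0.4271871  0.03      ] [-0.0158888   0.00275656  0.12153307]
(310, 240) [0.50744508 0.40005994 0.02      ] [-0.04837    -0.01431869  0.13152336]
(347, 240) [0.51967237 0.43351641 0.02      ] [-0.04845514  0.02130202  0.13152411]
(319, 175) [0.45092948 0.4301357  0.02      ] [ 0.01501424 -0.00531853  0.13154179]
(335, 175) [0.45586443 0.44372256 0.02      ] [0.01500845 0.00913681 0.1315421 ]
```

```bash
python3 -m jog '[[0,0,0,0,0.0025,0.03,60],[0,0,0,0,0,0.03,60],[0,0,0,0,0,0.03,60],[0,0,0,0,0,0.03,60],[0,0,0,0,0,0.0285,60],[0,0,0,0,0,0,60],[0,0,0,0,0,0,15],[0,0,0,0,0,0,15],[0,0,0,0,0,0,15],[0,0,0,0,0,0,15]]' 60; python3 -m jog '[[0,0,0,0,0,0,15],[0,0,0,0,0,-0.04,15],[0,0,0,0,0,-0.04,15],[0,0,0,0,0,-0.04,15],[0,0,0,0,0,-0.03,15],[0,0,0,0,0,0,15]]'
```

```text
time_s: 2.65
position: [0.4689, 0.4325, 0.0044]
tool_rot: [[-0.94, 0.342, 0.002], [0.342, 0.94, 0.002], [-0.001, 0.002, -1.0]]
ft_force: [-3.0, 1.2, 7.5]
grip_width: 0.0163
gripper_force: 58.4
time_s: 3.4
position: [0.4693, 0.4324, 0.1554]
tool_rot: [[-0.94, 0.342, 0.004], [0.342, 0.94, 0.003], [-0.003, 0.004, -1.0]]
ft_force: [1.3, -0.1, -1.0]
grip_width: 0.0162
gripper_force: 58.6
```

Run:
```python
from h import *
st(); im=snap('wrist','w2.png')
# jig from top1: fit pose to clicked features
im=ld('top1.png')
f=lambda x,y:(x/2.1+140,y/2.1+140)
for n,uv,z in(('front R base',f(491,156),.012),('front L base',f(330,156),.012),('blockfront L',f(343,146),.036),('blockfront R',f(481,146),.036),('stopfront mid',f(412,103),.05)): print(n,onz(im,uv,z))
```

```text
3.4 [0.4693 0.4324 0.1554] [-0.9398  0.3418  0.0043  0.3418  0.9398  0.0027 -0.0032  0.004  -1.    ] 0.016151014242423007 58.58595371246338 [ 1.3131 -0.0609 -0.9649]
front R base [ 0.5312 -0.1172  0.012 ]
front L base [0.5332 0.082  0.012 ]
blockfront L [0.5432 0.0653 0.036 ]
blockfront R [ 0.5416 -0.1023  0.036 ]
stopfront mid [ 0.5932 -0.0186  0.05  ]
```

View pics/w2.png

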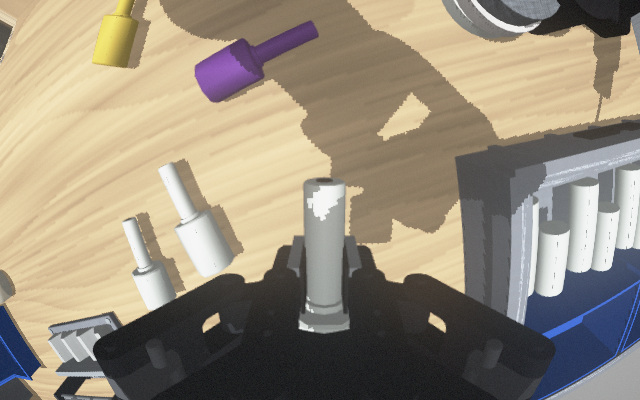

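```bash
python3 - <<'E'
from h import *
im=ld('w2.png'); s=observe(); R=np.array(s['tool_rot']);p=np.array(s['position'])
for t in(-.1,0,.1): print(t,[proj(im,p+R@np.array([np.cos(t)*d,0,-.0156+np.sin(t)*d]),True).round(1)[0] for d in(.0395,-.0205)])
E
python3 -m jog '[[0,0,-0.113,0,0,0,15],[0,0,-0.113,0,0,0,15],[0,0,-0.113,0,0,0,15],[0,0,0,-0.0071,-0.0567,0,15],[0,0,0,-0.0071,-0.0567,0,15],[0,0,0,-0.0071,-0.0567,0,15],[0,0,0,-0.0071,-0.0567,0,15],[0,0,0,-0.0071,-0.0567,0,15],[0,0,0,-0.0071,-0.0567,0,15],[0,0,0,-0.0071,-0.0567,0,15]]'; python3 -m jog '[[0,0,0,0,0,0.015,15],[0,0,0,0,0,0.015,15],[0,0,0,0,0,0.005,15],[0,0,0,0,0,0,15]]'
python3 - <<'E'
from h import *
st(); snap('wrist','w3.png'); snap('scene','s3.png')
E
```

```text
-0.1 [array([324.3, 185.4]), array([324.2, 298.4])]
0 [array([324.2, 182.9]), array([324.2, 300.8])]
0.1 [array([324.2, 181.4]), array([324.2, 302.9])]
time_s: 4.7
position: [0.5137, 0.0328, 0.1514]
tool_rot: [[-1.0, 0.01, -0.003], [0.01, 1.0, 0.0], [0.003, 0.0, -1.0]]
ft_force: [0.9, 0.1, -0.4]
grip_width: 0.0161
gripper_force: 58.7
time_s: 5.2
position: [0.5141, 0.0347, 0.1172]
tool_rot: [[-1.0, 0.01, -0.002], [0.01, 1.0, 0.0], [0.002, 0.0, -1.0]]
ft_force: [-0.8, 0.0, -1.8]
grip_width: 0.0161
gripper_force: 58.9
5.2 [0.5141 0.0347 0.1172] [-1.      0.0095 -0.0016  0.0095  1.      0.0002  0.0016  0.0002 -1.    ] 0.016102945515488385 58.864951729774475 [-0.7751  0.0041 -1.8096]
```

View pics/w3.png

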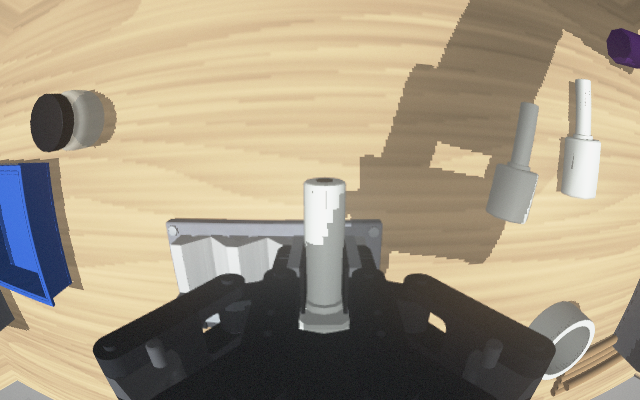

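The jig's front base corners are at (168,221) right and (382,221) left. The plug is held level, with its tip at (325,180).

Run:
```python
from h import *
im=ld('w3.png')
for uv,z in(((168,221),.012),((382,221),.012),((171,241),.036),((208,237),.036),((247,238),.036),((284,238),.036)): print(uv,fonz(im,uv,z))
```

```text
(168, 221) [ 0.5335537  -0.11110402  0.012     ]
(382, 221) [0.53390584 0.08443117 0.012     ]
(171, 241) [ 0.54333399 -0.09747606  0.036     ]
(208, 237) [ 0.53863779 -0.06118244  0.036     ]
(247, 238) [ 0.53893762 -0.02736508  0.036     ]
(284, 238) [0.5387321  0.00279279 0.036     ]
```

Run:
```python
from h import *
im=ld('w3.png')
b=cv2.resize(im['pixels'][205:305,150:400],None,fx=3,fy=3,interpolation=cv2.INTER_CUBIC); cv2.imwrite('pics/c3.png',b[...,::-1])
```

```text
(no output)
```

View pics/c3.png

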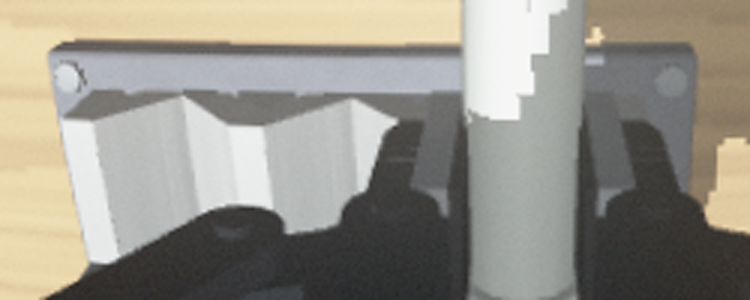

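Run:
```python
from h import *
im=ld('w3.png'); g=lambda x,y:(x/3+150,y/3+205)
for n,uv,z in(('v1',g(183,97),.015),('v2',g(352,97),.015),('t1a',g(62,120),.036),('t1b',g(95,120),.036),('t2a',g(232,125),.036),('t2b',g(268,125),.036),('bR',g(50,46),.012),('bL',g(697,46),.012)): print(n,fonz(im,uv,z))
```

```text
v1 [ 0.54760304 -0.06723084  0.015     ]
v2 [ 0.54687438 -0.01482308  0.015     ]
t1a [ 0.54714065 -0.09858678  0.036     ]
t1b [ 0.54670664 -0.08742215  0.036     ]
t2a [ 0.5469239 -0.0450832  0.036    ]
t2b [ 0.54669449 -0.0346582   0.036     ]
bR [ 0.53291347 -0.11247377  0.012     ]
bL [0.53330156 0.08469555 0.012     ]
```

```bash
python3 -m jog '[[0,0,0,0,0.002,0.03,15],[0,0,0,0,0,0.03,15],[0,0,0,0,0,0.018,15],[0,0,0,0,0,0.008,15],[0,0,0,0,0,0,15],[0,0,0,0,0,0,15]]'; python3 -m jog '[[0,0,0,0,0,0,40],[0,0,0,0,0,0,40],[0,0,0,0,0,0,40],[0,0,0,0,0,0,40]]'
```

```text
time_s: 6.05
position: [0.515, 0.0365, 0.0326]
tool_rot: [[-1.0, 0.01, 0.002], [0.01, 1.0, -0.0], [-0.002, -0.0, -1.0]]
ft_force: [0.2, 0.4, -1.2]
grip_width: 0.0161
gripper_force: 58.9
time_s: 6.55
position: [0.5144, 0.0366, 0.0319]
tool_rot: [[-1.0, 0.01, -0.0], [0.01, 1.0, -0.0], [0.0, -0.0, -1.0]]
ft_force: [-1.1, -0.2, 0.2]
grip_width: 0.0342
gripper_force: 0.3
```

```bash
python3 -m jog '[[0,0,0,0,0,-0.03,40],[0,0,0,0,0,-0.03,40],[0,0,0,0.04,0,0,20],[0,0,0,0.04,0,0,0],[0,0,0,0,0,0.03,0],[0,0,0,0,0,0.026,0],[0,0,0,0,0,0,0],[0,0,0,-0.012,0,0,0],[0,0,0,-0.006,0,0,0],[0,0,0,0,0,0,0]]'; python3 -m jog '[[0,0,0,-0.003,0,0,0],[0,0,0,-0.003,0,0,0],[0,0,0,-0.003,0,0,0],[0,0,0,0,0,0,0]]'
python3 - <<'E'
from h import *
snap('wrist','w4.png')
E
```

```text
time_s: 7.8
position: [0.4534, 0.0371, 0.0363]
tool_rot: [[-1.0, 0.01, 0.002], [0.01, 1.0, -0.0], [-0.002, -0.0, -1.0]]
ft_force: [-0.6, 0.7, 0.6]
grip_width: -0.0003
gripper_force: 0.0
time_s: 8.3
position: [0.4617, 0.037, 0.0358]
tool_rot: [[-1.0, 0.01, 0.0], [0.01, 1.0, -0.0], [-0.0, -0.0, -1.0]]
ft_force: [-0.0, -0.1, -0.1]
grip_width: 0.0002
gripper_force: 0.0
```

View pics/w4.png

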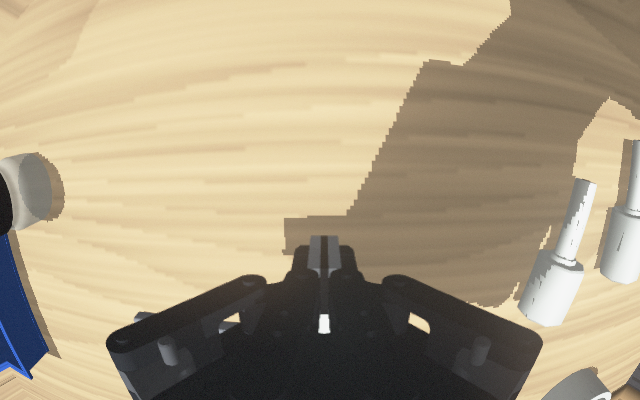

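The gripper hides the plug here, with only a white spot at (324,324) between the fingers, so I'll go on by force.

```bash
python3 -m jog '[[0,0,0,-0.002,0,0,0],[0,0,0,-0.002,0,0,0],[0,0,0,-0.002,0,0,0],[0,0,0,0,0,0,0]]'; python3 -m jog '[[0,0,0,-0.002,0,0,0],[0,0,0,-0.002,0,0,0],[0,0,0,0,0,0,0]]'
```

```text
time_s: 8.85
position: [0.4676, 0.037, 0.0358]
tool_rot: [[-1.0, 0.01, 0.0], [0.01, 1.0, -0.0], [-0.0, -0.0, -1.0]]
ft_force: [-0.4, 0.3, 0.5]
grip_width: 0.0003
gripper_force: 0.0
time_s: 9.22
position: [0.4716, 0.037, 0.0358]
tool_rot: [[-1.0, 0.01, 0.0], [0.01, 1.0, -0.0], [-0.0, -0.0, -1.0]]
ft_force: [0.0, -0.2, 0.4]
grip_width: -0.0
gripper_force: 0.0
```

```bash
for i in 1 2; do python3 -m jog '[[0,0,0,-0.002,0,0,0],[0,0,0,-0.001,0,0,0],[0,0,0,0,0,0,0]]' | grep -E 'posi|ft'; done
```

```text
position: [0.4745, 0.0369, 0.0358]
ft_force: [-0.3, 0.7, -0.0]
position: [0.4775, 0.0369, 0.0358]
ft_force: [0.1, -1.2, -0.2]
```

Run:
```python
from h import *
im=snap('scene','s5.png'); p=im['pixels']; uv=proj(im,[[.5,.037,.043],[.594,-.015,.043]]); print(uv)
b=cv2.resize(p[170:290,260:420],None,fx=5,fy=5,interpolation=cv2.INTER_CUBIC); cv2.imwrite('pics/c5.png',b[...,::-1])
```

```text
[[314.23780181 206.39866098]
 [326.16423928 235.3295526 ]]
```

View pics/c5.png

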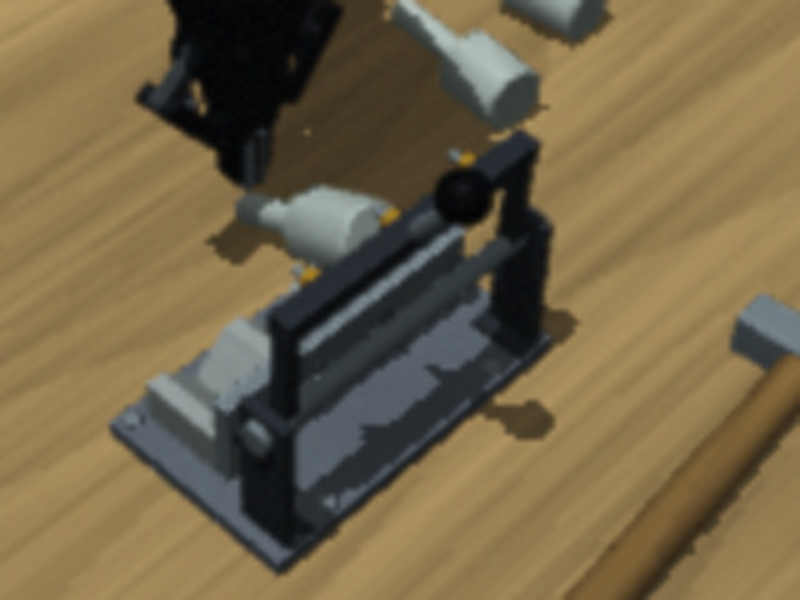

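Plug_b lies in the jig, with its head at crop (340,225) and its stem tip (245,205) right under the finger. I'll continue pushing until it resists.

```bash
python3 - <<'E'
from h import *
im=ld('s5.png'); print((proj(im,[[.594,.037,.043],[.542,.037,.043],[.482,.037,.043],[.594,-.015,.043],[.4775,.037,.036],[.4885,.037,.036]])-[260,170])*5)
E
for i in 1 2 3; do python3 -m jog '[[0,0,0,-0.0015,0,0,0],[0,0,0,-0.0015,0,0,0],[0,0,0,0,0,0,0]]' | grep -E 'posi|ft'; done
```

```text
[[401.46042765 272.29697545]
 [327.86937265 221.28392547]
 [247.61068653 165.64889802]
 [330.82119642 326.647763  ]
 [241.98148523 170.97411878]
 [256.21396716 180.88962807]]
position: [0.4806, 0.0369, 0.0358]
ft_force: [0.1, -0.4, 0.2]
position: [0.4836, 0.0369, 0.0358]
ft_force: [-0.7, -0.1, 0.3]
position: [0.4866, 0.0368, 0.0358]
ft_force: [-0.8, 0.2, -0.2]
```

The plug doesn't match the predicted groove3 pose: tip expected at crop (247,166), seen at (240,205). I'll back off and look.

```bash
python3 -m jog '[[0,0,0,0.02,0,0,0],[0,0,0,0.03,0,0,0],[0,0,0,0.02,0,-0.04,0],[0,0,0,0,0,-0.05,0],[0,0,0,0,0,-0.05,0],[0,0,0,0,0,0,0]]' |grep posi
python3 - <<'E'
from h import *
im=snap('wrist','w6.png'); s=snap('scene','s6.png'); t=snap('top','t6.png')
a=cv2.resize(im['pixels'][200:400],(800,250)); b=cv2.resize(s['pixels'][170:290,260:420],(400,300),interpolation=cv2.INTER_CUBIC); c=cv2.resize(t['pixels'][145:250,225:365],(400,300),interpolation=cv2.INTER_CUBIC)
cv2.imwrite('pics/m6.png',np.vstack([a,np.hstack([b,c])])[...,::-1])
E
```

```text
position: [0.4178, 0.0373, 0.1788]
```

View pics/m6.png

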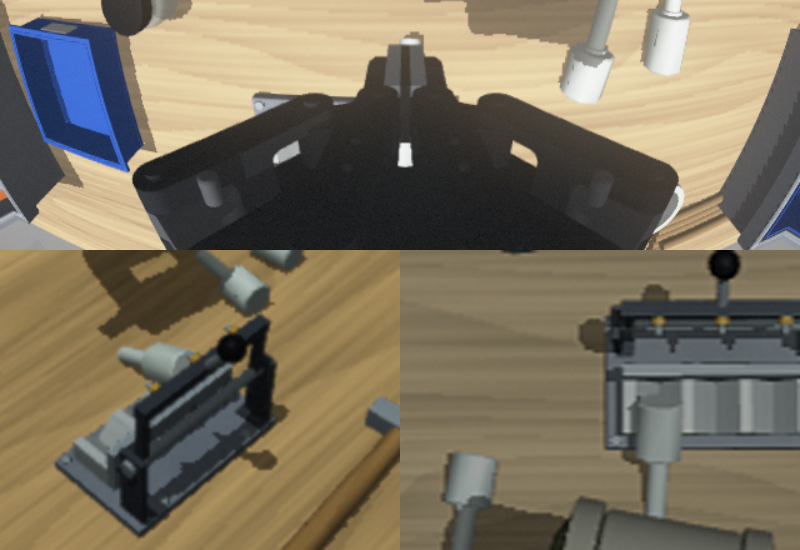

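Run:
```python
from h import *
im=ld('t6.png'); t=lambda x,y:((x-400)/2.857+225,(y-250)/2.857+145)
for n,uv,z in(('headend top',t(660,394),.06),('shoulder',t(658,460),.05),('tip',t(654,517),.03),('jar?',t(660,350),0)): print(n,onz(im,uv,z))
s=ld('s6.png'); u=lambda x,y:(x/2.5+260,(y-250)/2.5+170)
o,d=ray(s,u(122,353)); k=(.035-o[1])/d[1]; print('tip scene at y=.035',o+k*d)
o,d=ray(s,u(145,362)); k=(.035-o[1])/d[1]; print('shoulder mid',o+k*d)
for z in(.06,.05): print(proj(s,[[.57,.037,z]]))
```

```text
headend top [0.57630926 0.03276329 0.06      ]
shoulder [0.51896349 0.03505905 0.05      ]
tip [0.46942833 0.03906152 0.03      ]
jar? [0.62446552 0.03200338 0.        ]
tip scene at y=.035 [0.48062475 0.035      0.0128402 ]
shoulder mid [0.51614651 0.035      0.02404352]
[[333.5896694  215.04330008]]
[[333.47862871 217.78557148]]
```

Run:
```python
from h import *
from scipy.optimize import least_squares
s=ld('s6.png');t=ld('t6.png')
u=lambda x,y:(x/2.5+260,(y-250)/2.5+170); T=lambda x,y:((x-400)/2.857+225,(y-250)/2.857+145)
def pts(q):
    xt,yt,zt,a,yaw=q; d=np.array([np.cos(a)*np.cos(yaw),np.cos(a)*np.sin(yaw),np.sin(a)]); n=np.array([-np.sin(a),0,np.cos(a)]); tip=np.array([xt,yt,zt])
    return tip,d,n
def res(q):
    tip,d,n=pts(q)
    A=proj(s,[tip]); B=proj(t,[tip+.112*d+.02*n, tip+.06*d+.02*n, tip+.009*n])
    return np.r_[(A-[u(122,353)]).ravel(),(B-[T(660,394),T(658,460),T(654,517)]).ravel()]
r=least_squares(res,[.47,.036,.012,.4,0]); print(r.x,r.fun)
tip,d,n=pts(r.x); print('stem mid',tip+.03*d,'end',tip+.112*d,'z at .545',tip[2]+(.545-tip[0])*np.tan(r.x[3]))
```

```text
[ 0.47309436  0.03967318  0.00442071  0.3158918  -0.06807561] [-0.6463537  -0.03160892  0.14176467  1.35575798 -0.3184485  -1.66454366
 -0.241589   -0.12502754]
stem mid [0.5015439  0.03773346 0.01374064] end [0.57930598 0.03243157 0.03921511] z at .545 0.02792207916659302
```

The plug tipped on release: its balance point was over the block's front edge, so the stem is now down about 23° with the tip near the bench. I'll regrip it with the tool pitched to match.

```bash
python3 -m jog '[[0,-0.134,0,0,0,0,50],[0,-0.133,0,0,0,0,50],[0,-0.133,0,0,0,0,50],[0,0,0,-0.0105,0,0.03,50],[0,0,0,0,0,0.04,50],[0,0,0,0,0,0.04,50],[0,0,0,0,0,0.04,50],[0,0,0,0,0,0.03,50],[0,0,0,0,0,0.008,50],[0,0,0,0,0,0,50]]'|grep -A1 posi; python3 -m jog '[[0,0,0,0,0,0,15],[0,0,0,0,0,0,15],[0,0,0,0,0,0,15],[0,0,0,0,0,0,15],[0,0,0,0,0,0,15]]' 60;  python3 - <<'E'
from h import *
im=snap('scene','s7.png')
b=cv2.resize(im['pixels'][150:290,240:420],None,fx=4,fy=4,interpolation=cv2.INTER_CUBIC); cv2.imwrite('pics/c7.png',b[...,::-1])
E
```

```text
position: [0.4987, 0.0368, 0.0063]
tool_rot: [[-0.922, 0.01, 0.388], [0.009, 1.0, -0.003], [-0.388, 0.0, -0.922]]
time_s: 13.92
position: [0.4993, 0.0369, 0.0073]
tool_rot: [[-0.921, 0.009, 0.39], [0.009, 1.0, -0.004], [-0.39, -0.0, -0.921]]
ft_force: [-2.4, 3.0, 6.7]
grip_width: 0.0159
gripper_force: 59.0
```

```bash
python3 -m jog '[[0,0,0,-0.001,0,-0.03,15],[0,0,0,-0.0015,0,-0.03,15],[0,0,0,-0.001,0,-0.0255,15],[0,0.134,0,0,0,0,15],[0,0.133,0,0,0,0,15],[0,0.133,0,0,0,0,15],[0,0,0,0,0,-0.03,15],[0,0,0,0,0,0,15],[0,0,0,0,0,0,15]]'
python3 - <<'E'
from h import *
im=snap('scene','s8.png'); w=snap('wrist','w8.png')
s=observe(); R=np.array(s['tool_rot']);p=np.array(s['position'])
b=cv2.resize(im['pixels'][130:290,240:400],(400,400),interpolation=cv2.INTER_CUBIC); c=cv2.resize(w['pixels'][100:340,200:440],(400,400),interpolation=cv2.INTER_CUBIC)
for t in(-.15,0,.15):
  P=[p+R@np.array([np.cos(t)*d,0,-.0126+np.sin(t)*d]) for d in(.028,-.032,-.084)]; print(t,((proj(im,P)-[240,130])*2.5).round().tolist(),((proj(w,P,True)-[200,100])*400/240+[400,0]).round().tolist())
cv2.imwrite('pics/c8.png',np.hstack([b,c])[...,::-1])
E
```

```text
time_s: 15.1
position: [0.4687, 0.037, 0.1163]
tool_rot: [[-1.0, 0.01, -0.001], [0.01, 1.0, 0.0], [0.001, 0.0, -1.0]]
ft_force: [-0.0, 0.0, -1.4]
grip_width: 0.0155
gripper_force: 58.6
-0.15 [[145.0, 101.0], [185.0, 134.0], [222.0, 164.0]] [[608.0, 188.0], [608.0, 355.0], [607.0, 446.0]]
0 [[145.0, 104.0], [185.0, 130.0], [222.0, 155.0]] [[608.0, 182.0], [608.0, 365.0], [607.0, 471.0]]
0.15 [[145.0, 107.0], [185.0, 127.0], [222.0, 145.0]] [[608.0, 179.0], [608.0, 373.0], [607.0, 495.0]]
```

View pics/c8.png

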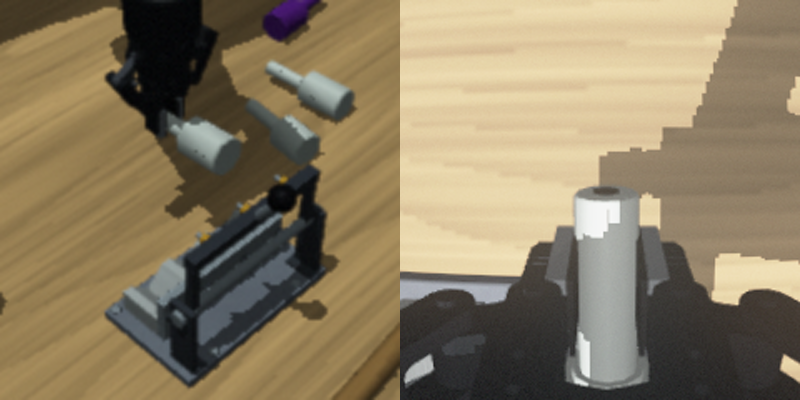

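The picture shows plug_b held by the stem, its head end at crop (227,157) and its edges sloping less than level would, so the head may be slightly up. I'll fit the model silhouette in both views for the in-hand tilt.

```bash
cat >> h.py <<'E'
def hullmask(im,segs,shape=(400,640),fish=False,S=4):
    m=np.zeros((shape[0]*S,shape[1]*S),np.uint8)
    for P in segs:
        uv=proj(im,P,fish); h=cv2.convexHull(((uv+.5)*S).astype(np.int32)); cv2.fillPoly(m,[h],255)
    return cv2.resize(m,(shape[1],shape[0]),interpolation=cv2.INTER_AREA)/255.
def plugsegs(O,ax,up,hl):
    ax=ax/np.linalg.norm(ax); up=up-ax*(up@ax); up/=np.linalg.norm(up); si=np.cross(ax,up)
    a8=np.radians(22.5+45*np.arange(8)); a16=np.radians(22.5*np.arange(16))
    ring=lambda d,r,an:[O+ax*d+r*(np.cos(t)*up+np.sin(t)*si) for t in an]
    R8=.02/np.cos(np.pi/8)
    return [np.array(ring(0,R8,a8)+ring(hl,R8,a8)), np.array(ring(hl,.009,a16)+ring(hl+.06,.009,a16))]
def fit_inhand(im,hl,g=(None,),vis='head',box=None):
    from scipy.optimize import minimize
    s=observe(); R=np.array(s['tool_rot']);p=np.array(s['position'])
    hsv=cv2.cvtColor(im['pixels'],cv2.COLOR_RGB2HSV).astype(int); m=((hsv[...,1]<60)&(hsv[...,2]>85)).astype(float)
    u0,v0,u1,v1=box; best=None
    def cost(q,dbg=False):
        dx,dz,t,dy=q; ax=R@np.array([np.cos(t),0,np.sin(t)]); up=R@np.array([np.sin(t),0,-np.cos(t)])
        O=p+R@np.array([0,dy,dz])+ax*dx
        k=hullmask(im,plugsegs(O,ax,up,hl)[:1])
        return np.abs(k-m)[v0:v1,u0:u1].sum()
    for t0 in(-.15,0,.15,.3):
        r=minimize(cost,[-hl-.03,-.0126,t0,0],method='Nelder-Mead',options=dict(initial_simplex=np.array([[-hl-.03,-.0126,t0,0]]*5)+np.vstack([np.zeros(4),np.diag([.006,.004,.08,.004])])))
        if best is None or r.fun<best.fun: best=r
        print(t0,r.x.round(4),round(r.fun,1))
    return best
E
python3 - <<'E'
from h import *
im=ld('s8.png'); fit_inhand(im,.052,box=(308,174,342,202))
E
```

```text
-0.15 [-0.0711 -0.0211 -0.0712  0.0006] 100.9
0 [-0.0701 -0.0161  0.0233 -0.0005] 100.8
0.15 [-0.0748 -0.0099  0.1863 -0.0055] 100.7
0.3 [-0.0753 -0.0051  0.2534 -0.0059] 99.6
```

Run:
```python
from h import *
im=ld('s8.png'); hsv=cv2.cvtColor(im['pixels'],cv2.COLOR_RGB2HSV).astype(int)
print(hsv[174:204:1,304:346:3,2]); print(hsv[174:204:3,304:346:3,1])
```

```text
[[ 29  27   9  31  67  64  62  66  65  67  71  68  64  84]
 [ 37  75  12  32  66  63  65  67  64  67  71  68  60  77]
 [ 39  88  41  40  66  67  68  66  67  71  68  70  70  69]
 [ 36  87  84  59  73  86  74  65  69  70  67  74  73  60]
 [ 39  83  91  81  90  94 117  68  72  67  70  73  74  64]
 [ 39  77 104 130 119 124 171  88  72  68  72  73  71  68]
 [ 38  73 160 157 182 181 182 157  69  68  73  73  68  71]
 [ 38  75 161 165 185 188 184 173  86  71  74  72  68  70]
 [ 39  63 138 161 181 190 189 177 154  78  77  87  68  68]
 [ 39  57 105 152 174 186 190 184 169 115  97 128  69  68]
 [ 41  60  83 145 166 181 191 188 177 157 131 137  68  68]
 [ 50  67  83 136 158 175 187 191 181 152 106 144  69  65]
 [ 62  71  79 128 149 169 181 190 184 108  69 125  67  68]
 [ 73  71  70 116 140 163 175 185 169  72  64  77  67  67]
 [ 91  69  67 100 132 154 170 180 129  63  62  66  68  68]
 [137  66  64  86 116 146 165 175  92  63  62  67  68  69]
 [140  64  69  74  99 133 158 168  73  63  64  68  67  71]
 [144  68  70  62  87 119 150 159  66  63  63  68  67  72]
 [140  92  67  65  73 103 137 143  63 
[... 561 characters left out ...]
 137 118  65  68  71  68  66  65  72  73  77  75]
 [147 139 136  80  64  70  68  66  66  69  72  77  77  75]]
[[ 26  28  28  49 122 120 119 120 126 122 115 113  16  24]
 [ 28  21  24  78  35  15  86 118 122 120 126 124 119  17]
 [ 34  21  19  21  20  18  18  13 107 120 122 115 120 119]
 [ 33  94  22  18  21  19  19  18  18  22 118 120 118 116]
 [115 119  58  22  19  18  20  17  19  21  15 114 122 120]
 [121 124  92  24  20  21  20  19  19  24  21 110 124 118]
 [118 116 122  98  17  22  20  21  20  21  25 116 122 120]
 [116 116 124 124 118  50  17  25  24  20  86 118 120 117]
 [120 118 117 118 120 121 110  12  28  59 124 119 119 117]
 [117 115 117 120 120 122 120 117 114 126 119 119 123 121]]
```

```bash
sed -i 's/(hsv\[...,1\]<60)&(hsv\[...,2\]>85)/(hsv[...,1]<68)\&(hsv[...,2]>45)/' h.py
python3 - <<'E'
from h import *
im=ld('s8.png'); fit_inhand(im,.052,box=(312,176,341,208))
E
```

```text
-0.15 [-0.0936 -0.0141  0.0769 -0.0042] 21.2
0 [-0.0873 -0.0108  0.009   0.0019] 23.0
0.15 [-0.0853 -0.0067  0.0474  0.0033] 22.3
0.3 [-0.0856 -0.0065  0.0555  0.0033] 21.5
```

```bash
python3 -m jog '[[0,0,0,-0.015,0,0.02,15],[0,0,0,-0.012,0,0.03,15],[0,0,0,0,0,0.02,15],[0,0,0,0,0,0.009,15],[0,0,0,0,0,0,15],[0,0,0,0,0,0,15]]'|grep -E 'posi|ft_'; for i in 1 2 3; do python3 -m jog '[[0,0,0,-0.0015,0,0,15],[0,0,0,-0.0015,0,0,15],[0,0,0,0,0,0,15]]'|grep -E 'posi|ft_';done
```

```text
position: [0.4966, 0.0367, 0.0385]
ft_force: [-0.5, -0.5, -0.5]
position: [0.4995, 0.0367, 0.038]
ft_force: [0.0, 0.2, -1.2]
position: [0.5024, 0.0366, 0.0379]
ft_force: [-0.1, 0.4, -1.5]
position: [0.5054, 0.0366, 0.0379]
ft_force: [-0.0, 0.2, -0.1]
```

```bash
for i in 1 2 3; do python3 -m jog '[[0,0,0,-0.0015,0,0,15],[0,0,0,-0.0015,0,0,15],[0,0,0,0,0,0,15]]'|grep -E 'posi|ft_';done
```

```text
position: [0.507, 0.0367, 0.0375]
ft_force: [-5.4, -0.8, 1.1]
position: [0.507, 0.037, 0.0368]
ft_force: [-15.0, -1.9, 3.8]
position: [0.507, 0.0373, 0.0361]
ft_force: [-26.4, -2.4, 6.1]
```

Contact with the stop. I'll ease off, lower until the V bears, then release.

```bash
python3 -m jog '[[0,0,0,0.004,0,0,15],[0,0,0,0.0015,0,0.0015,15],[0,0,0,0,0,0.0015,15],[0,0,0,0,0,0,15]]'|grep -E 'posi|ft_';python3 -m jog '[[0,0,0,0,0,0.0015,15],[0,0,0,0,0,0,15]]'|grep -E 'posi|ft_'; python3 -m jog '[[0,0,0,0,0,0.0015,15],[0,0,0,0,0,0,15]]'|grep -E 'posi|ft_'
```

```text
position: [0.5068, 0.0369, 0.0345]
ft_force: [-8.2, -0.4, 3.9]
position: [0.5069, 0.0369, 0.033]
ft_force: [-7.5, -0.1, 2.4]
position: [0.5069, 0.0369, 0.0315]
ft_force: [-7.6, -0.4, 1.6]
```

```bash
for i in 1 2 3; do python3 -m jog '[[0,0,0,0,0,0.0015,15],[0,0,0,0,0,0,15]]'|grep -E 'posi|ft_';done
```

```text
position: [0.5069, 0.0369, 0.03]
ft_force: [-7.9, 0.2, 2.4]
position: [0.5068, 0.0369, 0.0286]
ft_force: [-9.6, 0.1, 4.0]
position: [0.5067, 0.0371, 0.0277]
ft_force: [-11.6, 3.1, 10.9]
```

```bash
python3 -m jog '[[0,0,0,0,0,0,40],[0,0,0,0,0,0,40],[0,0,0,0,0,0,40],[0,0,0,0,0,-0.03,40],[0,0,0,0,0,-0.03,40],[0,0,0,0.04,0,0,20],[0,0,0,0.04,0,0,0],[0,0,0,0,0,0.03,0],[0,0,0,0,0,0.021,0],[0,0,0,0,0,0,0]]'|grep -E 'posi|ft_'
python3 - <<'E'
from h import *
im=snap('scene','s9.png')
b=cv2.resize(im['pixels'][150:290,240:420],None,fx=3,fy=3,interpolation=cv2.INTER_CUBIC)
P=np.array([[.593,.037,.043],[.541,.037,.043],[.481,.037,.043]]); print((proj(im,P)-[240,150])*3)
k=hullmask(im,plugsegs(P[0],np.array([-1,0,0.]),np.array([0,0,1.]),.052))
h=cv2.cvtColor(im['pixels'],cv2.COLOR_RGB2HSV); m=(h[...,1]<68)&(h[...,2]>45)
u,v=proj(im,P[1:]).mean(0).round().astype(int); 
for r in range(v-14,v+14): print(''.join('.xo#'[int(m[r,c])+2*int(k[r,c]>.5)] for c in range(u-20,u+24)))
E
```

```text
position: [0.4283, 0.0374, 0.0356]
ft_force: [1.4, -0.6, 0.4]
[[300.00471907 222.77403865]
 [255.89517455 192.19746384]
 [207.78777207 158.84958852]]
............................................
............................................
............................................
............................................
............................................
............................................
............oooo............................
...........oo####...........................
...........o#######.........................
..........o#########........................
..........o###########......................
...........############.....................
............############o...................
.............x###########o....oooo..........
..............x############oooo###oo........
................x###########oo######o.......
.................x#####################x....
...................x####################....
....................x##################ooo.x
......................#################ooo#x
.......................x####################
.......................o####################
.......................o####################
.......................oo##################o
.......................oo#################oo
.......................oo################ooo
........................o##############ooooo
.........................x############ooooo#
```

Plug_b now matches the seated pose within a pixel. I'll finish with a gentle push on the tip.

```bash
python3 -m jog '[[0,0,0,-0.015,0,0,0],[0,0,0,-0.015,0,0,0],[0,0,0,-0.006,0,0,0],[0,0,0,0,0,0,0]]'|grep -E 'posi|ft_'; for i in 1 2 3; do python3 -m jog '[[0,0,0,-0.0015,0,0,0],[0,0,0,-0.0015,0,0,0],[0,0,0,0,0,0,0]]'|grep -E 'posi|ft_';done
```

```text
position: [0.4649, 0.0371, 0.0368]
ft_force: [-0.2, 0.3, -0.8]
position: [0.4677, 0.037, 0.0364]
ft_force: [-0.3, 0.2, -0.6]
position: [0.4709, 0.037, 0.0363]
ft_force: [-0.8, -0.1, 0.8]
position: [0.4732, 0.037, 0.0363]
ft_force: [-2.7, -0.8, 1.6]
```

```bash
python3 -m jog '[[0,0,0,-0.001,0,0,0],[0,0,0,0,0,0,0],[0,0,0,0.02,0,0,0],[0,0,0,0.03,0,0,30],[0,0,0,0.03,0,-0.04,60],[0,0,0,0,0,-0.06,60],[0,0,0,0,0,-0.02,60],[0,0,0,0,0,0,60]]'|grep -E 'posi|ft_'
cat >> h.py <<'E'
def findplugs(im):
    p=im['pixels']; hsv=cv2.cvtColor(p,cv2.COLOR_RGB2HSV)
    m=((hsv[...,1]<45)&(hsv[...,2]>85)).astype(np.uint8); m[:205]=0;m[290:]=0;m[:,:145]=0;m[:,285:]=0
    n,l,s,c=cv2.connectedComponentsWithStats(m)
    for i in range(1,n):
        if s[i,4]<200: continue
        v,u=np.nonzero(l==i); W=np.array([onz(im,(a,b),.02)[:2] for a,b in zip(u,v)])
        mu=W.mean(0); w,V=np.linalg.eigh(np.cov(W.T)); ax=V[:,1]; ax*=-np.sign(ax[0]); t=(W-mu)@ax
        print(s[i],'headdir',np.degrees(np.arctan2(-ax[1],-ax[0])).round(1),'len',np.ptp(t).round(4),'tip',mu+ax*t.max(),'grip',mu+ax*(t.max()-.041))
E
python3 - <<'E'
from h import *
im=snap('top','t10.png'); findplugs(im); st()
E
```

```text
position: [0.3957, 0.0376, 0.1576]
ft_force: [-0.2, -0.2, -0.6]
[241 216  18  42 413] headdir -11.3 len 0.1062 tip [0.42473553 0.22018429] grip [0.46494752 0.21218454]
[207 225  16  47 542] headdir 2.1 len 0.1189 tip [0.38869338 0.291554  ] grip [0.42966512 0.29307582]
23.925 [0.395  0.0377 0.1564] [-1.      0.0098  0.0016  0.0098  1.     -0.0002 -0.0016 -0.0002 -1.    ] 0.051271216166494 0.0 [-0.0059 -0.1892  0.3236]
```

```bash
python3 -m jog '[[0,0,0.0865,0,0,0,60],[0,0,0.0865,0,0,0,60],[0,0,0,-0.0094,0.0457,0,60],[0,0,0,-0.0094,0.0457,0,60],[0,0,0,-0.0094,0.0457,0,60],[0,0,0,-0.0094,0.0457,0,60],[0,0,0,0,0,0,60],[0,0,0,0,0,0,60]]'|grep -E 'posi|ft_'
python3 - <<'E'
from h import *
st(); im=snap('wrist','w11.png'); hsv=cv2.cvtColor(im['pixels'],cv2.COLOR_RGB2HSV)
m=((hsv[...,1]<45)&(hsv[...,2]>95)).astype(np.uint8); m[:120]=0; m[280:]=0; m[:,:280]=0;m[:,370:]=0
for r in range(130,280,6):
    c=np.nonzero(m[r])[0]
    if len(c): print(r,c.min(),c.max(),intool(fonz(im,((c.min()+c.max())/2,r),.02))[:2].round(4))
E
```

```text
position: [0.4644, 0.2103, 0.155]
ft_force: [0.4, -0.6, 0.2]
24.925 [0.4644 0.2103 0.155 ] [-0.9834  0.1815 -0.0027  0.1815  0.9834 -0.0008  0.0025 -0.0012 -1.    ] 0.05136764022522014 0.0 [ 0.3942 -0.6431  0.1546]
148 318 336 [0.0397 0.0026]
154 317 336 [0.0343 0.0022]
160 317 336 [0.0288 0.0022]
166 318 336 [0.0232 0.0026]
172 318 337 [0.0177 0.0031]
178 318 337 [0.0121 0.0031]
184 318 337 [0.0064 0.0031]
190 318 337 [0.0007 0.0032]
196 318 337 [-0.005   0.0032]
202 319 337 [-0.0108  0.0037]
208 313 347 [-0.0167  0.0056]
214 307 350 [-0.0226  0.0042]
220 307 350 [-0.0286  0.0042]
226 307 350 [-0.0347  0.0043]
232 308 350 [-0.0409  0.0048]
238 308 350 [-0.0472  0.0048]
244 308 350 [-0.0536  0.0049]
250 308 350 [-0.0601  0.0049]
256 309 350 [-0.0667  0.0054]
262 316 341 [-0.0734  0.0045]
```

```bash
python3 -m jog '[[0,0,0,0,0.0035,0.03,60],[0,0,0,0,0,0.03,60],[0,0,0,0,0,0.03,60],[0,0,0,0,0,0.03,60],[0,0,0,0,0,0.029,60],[0,0,0,0,0,0,60],[0,0,0,0,0,0,15],[0,0,0,0,0,0,15],[0,0,0,0,0,0,15],[0,0,0,0,0,0,15]]' 60; python3 -m jog '[[0,0,0,0,0,0,15],[0,0,0,0,0,-0.04,15],[0,0,0,0,0,-0.04,15],[0,0,0,0,0,-0.04,15],[0,0,0,0,0,-0.03,15],[0,0,-0.088,0,0,0,15],[0,0,-0.088,0,0,0,15],[0,0,0,0,0,0,15]]'
```

```text
time_s: 26.22
position: [0.466, 0.2141, 0.0084]
tool_rot: [[-0.983, 0.182, 0.002], [0.182, 0.983, 0.0], [-0.002, 0.0, -1.0]]
ft_force: [-1.8, -1.8, 7.2]
grip_width: 0.0156
gripper_force: 58.6
time_s: 27.22
position: [0.4655, 0.2141, 0.1576]
tool_rot: [[-1.0, 0.007, 0.0], [0.007, 1.0, 0.0], [-0.0, 0.0, -1.0]]
ft_force: [0.7, -0.6, -0.8]
grip_width: 0.0159
gripper_force: 58.6
```

```bash
python3 -m jog '[[0,0,0,-0.0095,-0.0458,0,15],[0,0,0,-0.0095,-0.0458,0,15],[0,0,0,-0.0095,-0.0458,0,15],[0,0,0,-0.0095,-0.0458,0,15],[0,0,0,-0.0095,-0.0458,0.02,15],[0,0,0,0,0,0.03,15],[0,0,0,0,0,0,15],[0,0,0,0,0,0,15]]'
python3 - <<'E'
from h import *
im=snap('scene','s12.png'); p=np.array(observe()['position'])
for z in(.0116,):
  O=p+[.066,0,z]; k=hullmask(im,plugsegs(O,np.array([-1,0,0.]),np.array([0,0,1.]),.046))
  h=cv2.cvtColor(im['pixels'],cv2.COLOR_RGB2HSV); m=(h[...,1]<68)&(h[...,2]>45)
  u,v=proj(im,[O-[.03,0,0]])[0].round().astype(int)
  for r in range(v-16,v+20): print(''.join('.xo#'[int(m[r,c])+2*int(k[r,c]>.5)] for c in range(u-28,u+24)))
E
```

```text
time_s: 28.22
position: [0.5119, -0.0149, 0.1083]
tool_rot: [[-1.0, 0.007, 0.001], [0.007, 1.0, -0.0], [-0.001, -0.0, -1.0]]
ft_force: [-0.2, -0.4, -0.4]
grip_width: 0.0157
gripper_force: 58.8
.....oo#oooo........................................
.....ooooooooo......................................
....ooooooooooo.....................................
....ooooooooooooo...................................
.....ooooooooooooo..................................
......ooooooooooooo.......o.........................
........ooooooooooooo...oo#ooo......................
.........oooooooooo##ooo#####oo.....................
...........ooooooo####o########oo...................
............oooooo###############o..................
.............ooooo#################o................
...............oooo#################o...............
................ooo###################o.............
..................#####################o............
.................x######################oo..........
.................########################oo.........
.................#########################oo........
......
[... 300 characters left out ...]
#xxxxxx....
......................x###################xxxxxxxxxx
.......................xx################xxxxxxxxxxx
.........................x##############xxxxxxxxxxx.
..........................x#############xxxxxxxxxxx.
...........................xx##########xxxxxxxxxxxxx
.............................x#######xxxxxxxxxxxxxxx
..............................xx####xxxxxxxxxxxxxxxx
.................................xx..xxxxxxxxxxxxxxx
.....................................xxxxxxxxxxxxxxx
.....................................xxxxxxxxxxxxxxx
.....................................xxxxxxxxxxxxxxx
..................................x..xxxxxxxxxxxxxx.
.................................xxx...xxxxxxxxxx...
```

Plug_a is held level as modelled. Lowering and pushing to the stop.

```bash
python3 -m jog '[[0,0,0,0,0,0.03,15],[0,0,0,0,0,0.03,15],[0,0,0,0,0,0.013,15],[0,0,0,-0.003,0,0,15],[0,0,0,-0.003,0,0,15],[0,0,0,0,0,0,15],[0,0,0,0,0,0,15]]'|grep -E 'posi|ft_'; for i in 1 2 3; do python3 -m jog '[[0,0,0,-0.0015,0,0,15],[0,0,0,-0.0015,0,0,15],[0,0,0,0,0,0,15]]'|grep -E 'posi|ft_';done
```

```text
position: [0.5177, -0.0153, 0.0349]
ft_force: [-0.1, -0.9, -0.7]
position: [0.5207, -0.0153, 0.0344]
ft_force: [-0.2, -0.6, -1.2]
position: [0.5237, -0.0153, 0.0343]
ft_force: [-1.1, -0.3, -1.1]
position: [0.5267, -0.0153, 0.0343]
ft_force: [0.1, 1.1, -0.5]
```

```bash
for i in 1 2; do python3 -m jog '[[0,0,0,-0.001,0,0,15],[0,0,0,-0.001,0,0,15],[0,0,0,0,0,0,15]]'|grep -E 'posi|ft_';done; for i in 1 2 ; do python3 -m jog '[[0,0,0,0,0,0.0015,15],[0,0,0,0,0,0,15]]'|grep -E 'posi|ft_';done
```

```text
position: [0.5286, -0.0154, 0.0344]
ft_force: [0.6, -0.1, -0.9]
position: [0.5303, -0.0153, 0.0342]
ft_force: [-1.1, -0.5, -0.8]
position: [0.5303, -0.0153, 0.0327]
ft_force: [-2.4, -0.4, 0.0]
position: [0.5303, -0.015, 0.0318]
ft_force: [-5.1, 0.9, 6.9]
```

```bash
python3 -m jog '[[0,0,0,0,0,0,40],[0,0,0,0,0,0,40],[0,0,0,0,0,0,40],[0,0,0,0,0,-0.03,40],[0,0,0,0,0,-0.03,40],[0,0,0,0.04,0,0,20],[0,0,0,0.045,0,0,0],[0,0,0,0,0,0.03,0],[0,0,0,0,0,0.025,0],[0,0,0,0,0,0,0]]'|grep -E 'posi|ft_'; python3 -m jog '[[0,0,0,-0.015,0,0,0],[0,0,0,-0.011,0,0,0],[0,0,0,0,0,0,0]]'|grep -E 'posi|ft_'; for i in 1 2 3; do python3 -m jog '[[0,0,0,-0.0015,0,0,0],[0,0,0,-0.0015,0,0,0],[0,0,0,0,0,0,0]]'|grep -E 'posi|ft_';done
```

```text
position: [0.4449, -0.0146, 0.0355]
ft_force: [-0.1, 0.3, 0.5]
position: [0.4724, -0.0151, 0.0369]
ft_force: [-0.2, -1.5, -0.3]
position: [0.4745, -0.015, 0.0364]
ft_force: [-0.4, 0.1, 0.6]
position: [0.4777, -0.015, 0.0364]
ft_force: [-0.2, -0.4, 0.8]
position: [0.479, -0.0149, 0.0361]
ft_force: [-6.3, -2.1, 2.3]
```

```bash
python3 -m jog '[[0,0,0,0.02,0,0,0],[0,0,0,0.03,0,0,30],[0,0,0,0.03,0,-0.04,60],[0,0,0,0,0,-0.06,60],[0,0,-0.047,0,0,-0.02,60],[0,0,0,0,0,0,60]]'|grep -E 'posi|ft_';python3 -m jog '[[0,0,0,-0.0072,0.0516,0,60],[0,0,0,-0.0072,0.0516,0,60],[0,0,0,-0.0072,0.0516,0,60],[0,0,0,-0.0072,0.0516,0,60],[0,0,0,-0.0072,0.0516,0,60],[0,0,0,-0.0072,0.0516,0,60],[0,0,0,0,0,0,60],[0,0,0,0,0,0,60]]'|grep -E 'posi|ft_'
python3 - <<'E'
from h import *
st(); im=snap('wrist','w13.png'); hsv=cv2.cvtColor(im['pixels'],cv2.COLOR_RGB2HSV)
m=((hsv[...,1]<45)&(hsv[...,2]>95)).astype(np.uint8); m[:120]=0; m[290:]=0; m[:,:280]=0;m[:,380:]=0
for r in range(130,290,10):
    c=np.nonzero(m[r])[0]
    if len(c): print(r,c.min(),c.max(),intool(fonz(im,((c.min()+c.max())/2,r),.02))[:2].round(4))
E
```

```text
position: [0.4012, -0.0147, 0.1574]
ft_force: [0.2, -0.0, -0.6]
position: [0.4307, 0.2962, 0.1549]
ft_force: [-0.3, 0.1, 0.2]
36.025 [0.4307 0.2962 0.1549] [-0.9992 -0.04   -0.0025 -0.04    0.9992 -0.0012  0.0025 -0.0011 -1.    ] 0.05126666547003509 0.0 [-0.3305  0.1307  0.2006]
150 313 332 [ 0.038 -0.001]
160 313 332 [ 0.0289 -0.001 ]
170 313 332 [ 0.0197 -0.001 ]
180 314 332 [ 0.0104 -0.0006]
190 314 332 [ 0.0009 -0.0006]
200 314 332 [-0.0087 -0.0006]
210 304 343 [-0.0185 -0.0001]
220 302 345 [-0.0285 -0.0001]
230 302 345 [-0.0387 -0.0001]
240 303 344 [-0.0491 -0.0001]
250 303 344 [-0.0599 -0.0001]
260 303 344 [-0.071  -0.0001]
270 305 342 [-0.0824 -0.0001]
```

```bash
python3 -m jog '[[0,0,0,0,0,0.03,60],[0,0,0,0,0,0.03,60],[0,0,0,0,0,0.03,60],[0,0,0,0,0,0.03,60],[0,0,0,0,0,0.0285,60],[0,0,0,0,0,0,60],[0,0,0,0,0,0,15],[0,0,0,0,0,0,15],[0,0,0,0,0,0,15],[0,0,0,0,0,0,15]]' 60 | grep -E 'posi|ft_|grip'; python3 -m jog '[[0,0,0,0,0,0,15],[0,0,0,0,0,-0.04,15],[0,0,0,0,0,-0.04,15],[0,0,0,0,0,-0.04,15],[0,0,0,0,0,-0.03,15],[0,0,0.047,0,0,0,15],[0,0,0,0,0,0,15]]'| grep -E 'posi|ft_|grip';  python3 -m jog '[[0,0,0,-0.0106,-0.0518,0,15],[0,0,0,-0.0106,-0.0518,0,15],[0,0,0,-0.0106,-0.0518,0,15],[0,0,0,-0.0106,-0.0518,0,15],[0,0,0,-0.0106,-0.0518,0,15],[0,0,0,-0.0106,-0.0518,0,15],[0,0,0,-0.0106,-0.0518,0.02,15],[0,0,0,0,0,0.03,15],[0,0,0,0,0,0,15],[0,0,0,0,0,0,15]]';python3 - <<'E'
from h import *
im=snap('scene','s14.png'); p=np.array(observe()['position'])
O=p+[.078,0,.0116]; k=hullmask(im,plugsegs(O,np.array([-1,0,0.]),np.array([0,0,1.]),.058))
h=cv2.cvtColor(im['pixels'],cv2.COLOR_RGB2HSV); m=(h[...,1]<68)&(h[...,2]>45)
u,v=proj(im,[O-[.03,0,0]])[0].round().astype(int)
for r in range(v-16,v+20): print(''.join('.xo#'[int(m[r,c])+2*int(k[r,c]>.5)] for c in range(u-28,u+24)))
E
```

```text
position: [0.4317, 0.2966, 0.0089]
ft_force: [-0.9, -2.4, 6.7]
grip_width: 0.0162
gripper_force: 58.6
position: [0.431, 0.2966, 0.1581]
ft_force: [-0.3, -0.1, -1.1]
grip_width: 0.0156
gripper_force: 58.7
time_s: 39.45
position: [0.5033, -0.0661, 0.1086]
tool_rot: [[-1.0, 0.006, 0.001], [0.006, 1.0, -0.0], [-0.001, -0.0, -1.0]]
ft_force: [0.4, 0.4, -0.7]
grip_width: 0.0155
gripper_force: 59.0
.oooooooooooo.......................................
..ooooooooooooo.....................................
...ooooooooooooo....................................
....ooooooooooo#o.....ooo................xxx........
......ooooooooo##oo.ooo#oooo...........xxxxxx.......
.......oooooooo###ooo######oo..........xxxxxxxx.....
........ooooooo##############o.........xxxxxxxxx....
..........ooooo###############oo.......xxxxxxxxxx...
...........oooo#################o......xxxxxxxxxxxx.
.............oo##################oo......xxxxxxxxxxx
..............o###################oo......xxxxxxxxxx
..............######################oo......xxxxxxxx
..............######################ooo......xxxxxxx
..............##
[... 502 characters left out ...]
##..xxxxxx.
.....................xx####################xxxxxxxxx
......................xx##################xxxxxxxxx.
.......................xx#################xxxxxxxxx.
.........................xx##############xxxxxxxxx..
..........................xx############xxxxxxxxxx..
...........................xx##########xxxxxxxxxxxxx
............................xxx#######xxxxxxxxxxxxxx
.............................xxx####xx.xxxxxxxxxxxxx
...............................xxxxx...xxxxxxxxxxxxx
.......................................xxxxxxxxxxxxx
.......................................xxxxxxxxxxxxx
.....................................xxxxxx..xxxxxx.
....................................xxxxxxx...xxx...
```

```bash
python3 -m jog '[[0,0,0,0,-0.0005,0.03,15],[0,0,0,0,0,0.03,15],[0,0,0,0,0,0.013,15],[0,0,0,-0.004,0,0,15],[0,0,0,-0.004,0,0,15],[0,0,0,0,0,0,15],[0,0,0,0,0,0,15]]'|grep -E 'posi|ft_'; for i in 1 2 ; do python3 -m jog '[[0,0,0,-0.0015,0,0,15],[0,0,0,-0.0015,0,0,15],[0,0,0,0,0,0,15]]'|grep -E 'posi|ft_';done
```

```text
position: [0.5112, -0.0671, 0.0353]
ft_force: [-0.1, 0.1, 0.1]
position: [0.5141, -0.0671, 0.0349]
ft_force: [-1.0, -0.3, -1.5]
position: [0.5171, -0.0671, 0.0349]
ft_force: [-0.7, -0.3, -1.2]
```

```bash
for i in 1 2; do python3 -m jog '[[0,0,0,-0.001,0,0,15],[0,0,0,-0.001,0,0,15],[0,0,0,0,0,0,15]]'|grep -E 'posi|ft_';done; for i in 1 2 3; do python3 -m jog '[[0,0,0,0,0,0.0012,15],[0,0,0,0,0,0,15]]'|grep -E 'posi|ft_';done
```

```text
position: [0.518, -0.067, 0.0345]
ft_force: [-4.8, -0.9, -1.6]
position: [0.518, -0.0669, 0.0341]
ft_force: [-13.0, -3.0, 1.4]
position: [0.5179, -0.0669, 0.0331]
ft_force: [-14.3, -3.4, 4.6]
position: [0.5178, -0.0667, 0.0322]
ft_force: [-15.6, -1.6, 7.2]
position: [0.5177, -0.0665, 0.0316]
ft_force: [-17.1, 0.2, 14.9]
```

```bash
python3 -m jog '[[0,0,0,0.002,0,-0.001,15],[0,0,0,0,0,0,40],[0,0,0,0,0,0,40],[0,0,0,0,0,-0.03,40],[0,0,0,0,0,-0.03,40],[0,0,0,0.04,0,0,20],[0,0,0,0.045,0,0,0],[0,0,0,0,0,0.03,0],[0,0,0,0,0,0.028,0],[0,0,0,0,0,0,0]]'|grep -E 'posi|ft_'; python3 -m jog '[[0,0,0,-0.015,0,0,0],[0,0,0,-0.012,0,0,0],[0,0,0,0,0,0,0]]'|grep -E 'posi|ft_'; for i in 1 2; do python3 -m jog '[[0,0,0,-0.0015,0,0,0],[0,0,0,-0.0015,0,0,0],[0,0,0,0,0,0,0]]'|grep -E 'posi|ft_';done
```

```text
position: [0.4335, -0.0663, 0.0332]
ft_force: [0.4, 0.5, -0.4]
position: [0.462, -0.0669, 0.0348]
ft_force: [0.5, -1.2, 0.4]
position: [0.4639, -0.0667, 0.0343]
ft_force: [-0.1, -0.1, -0.2]
position: [0.4668, -0.0666, 0.0342]
ft_force: [-1.6, 0.5, 0.3]
```

```bash
python3 -m jog '[[0,0,0,-0.0015,0,0,0],[0,0,0,0,0,0,0],[0,0,0,0.02,0,0,0],[0,0,0,0.03,0,0,0],[0,0,0,0.03,0,-0.04,0],[0,0,0,0,0,-0.05,0],[0,0,0,0,0,-0.04,0],[0,0,0,0,0,-0.04,0],[0,0,0,0,0,0,0]]'|grep -E 'posi|ft_'
python3 - <<'E'
from h import *
t=snap('top','t15.png'); s=snap('scene','s15.png')
a=cv2.resize(t['pixels'][140:240,280:400],(480,400),interpolation=cv2.INTER_CUBIC); b=cv2.resize(s['pixels'][180:290,270:395],None,fx=2.5,fy=3.64)
b=cv2.resize(b,(320,400)); cv2.imwrite('pics/m15.png',np.hstack([a,b])[...,::-1])
P=[[.593,y,.063] for y in(.037,-.015,-.067)]+[[.593-l,y,.052] for l,y in((.112,.037),(.106,-.015),(.118,-.067))]
print((proj(t,P)-[280,140])*4)
E
```

```text
position: [0.3897, -0.0667, 0.2066]
ft_force: [-0.6, 0.2, -0.7]
[[137.00664162 194.62672411]
 [220.03795806 193.82122527]
 [303.07534182 193.01566756]
 [138.73575968 374.20020652]
 [221.53806023 363.83714393]
 [304.76724782 382.17727331]]
```

View pics/m15.png

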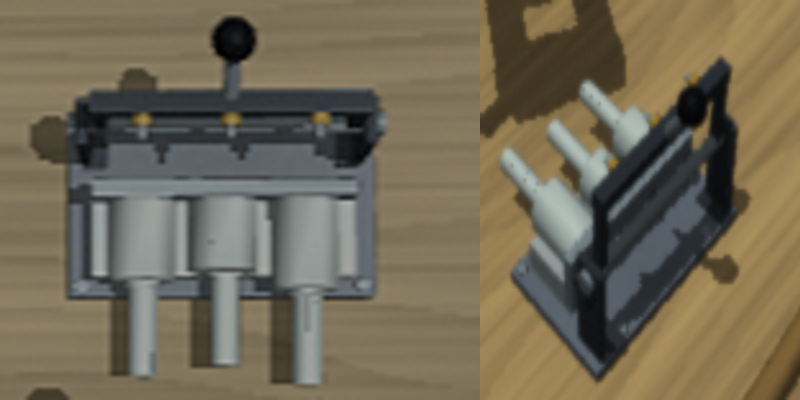

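All three plugs sit in the grooves with end faces at the stop (crop row ~195) and tips at (143,373), (226,362) and (310,383). The ball is at (234,38). I'll compute the bar angle.

```bash
cat >> h.py <<'E'
def ball(th,h=(.635,-.0155,.084)):
    a=th+np.arctan2(28,105); return np.array([h[0]-.1087*np.cos(a),h[1],h[2]+.1087*np.sin(a)])
def barang(im):
    # dark blob nearest predicted locus
    g=im['pixels'].max(2); best=[]
    for th in np.linspace(-.05,1.9,196):
        u,v=proj(im,[ball(th)])[0]; rr=4
        ui,vi=int(round(u)),int(round(v)); best.append((g[vi-rr:vi+rr+1,ui-rr:ui+rr+1].mean(),th,ui,vi))
    best.sort(); return best[:4]
E
python3 - <<'E'
from h import *
for f in('t15.png','s15.png'): print(barang(ld(f)))
im=ld('t15.png')
print([(th,proj(im,[ball(th)])[0]) for th in(1.5,1.6,1.7,1.8)]); print([(proj(ld('s15.png'),[ball(th)])[0]) for th in(1.5,1.6,1.7,1.8)])
o,d=ray(im,(338.5,149.5)); print(o+d*(.185-o[2])/d[2])
E
```

```text
[(np.float64(23.19753086419753), np.float64(1.57), 337, 150), (np.float64(23.19753086419753), np.float64(1.58), 337, 150), (np.float64(23.358024691358025), np.float64(1.59), 337, 149), (np.float64(23.358024691358025), np.float64(1.6), 337, 149)]
[(np.float64(13.950617283950617), np.float64(1.63), 353, 209), (np.float64(13.950617283950617), np.float64(1.64), 353, 209), (np.float64(13.950617283950617), np.float64(1.65), 353, 209), (np.float64(16.493827160493826), np.float64(1.61), 352, 208)]
[(1.5, array([337.32299604, 153.34306592])), (1.6, array([337.20363913, 148.97622849])), (1.7, array([337.0650414, 144.8739373])), (1.8, array([336.90917974, 141.08465936]))]
[array([347.84240966, 204.43616843]), array([351.49861046, 207.72620452]), array([355.04360865, 211.32175061]), array([358.42934409, 215.17830939])]
[ 0.66551745 -0.01858442  0.185     ]
```

```bash
python3 -m jog '[[0,0,0,-0.02,0.0073,-0.03,0],[0,0,0,-0.0485,0.0073,0,0],[0,0,0,-0.0485,0.0073,0,0],[0,0,0,-0.0485,0.0073,0,0],[0,0,0,-0.0485,0.0073,0,0],[0,0,0,-0.0485,0.0073,0,0],[0,0,0,-0.0485,0.0073,0,0],[0,0,0,0,0,0,0],[0,0,0,0,0,0,0]]'|grep -E 'posi|ft_'
```

```text
position: [0.6993, -0.0173, 0.2326]
ft_force: [0.1, 0.1, -0.8]
```

```bash
python3 -m jog '[[0,0,0,0,0.001,0.03,0],[0,0,0,0,0,0.022,0],[0,0,0,0,0,0,0],[0,0,0,0.01,0,0,0],[0,0,0,0.01,0,0,0],[0,0,0,0.01,0,0,0],[0,0,0,0,0,0,0]]'|grep -E 'posi|ft_'; python3 -m jog '[[0,0,0,0.01,0,0,0],[0,0,0,0.01,0,0,0],[0,0,0,0.01,0,0,0],[0,0,0,0.01,0,0,0],[0,0,0,0.01,0,0.002,0],[0,0,0,0.01,0,0.004,0],[0,0,0,0.008,0,0.004,0],[0,0,0,0,0,0,0]]'|grep -E 'posi|ft_'
python3 - <<'E'
from h import *
print(barang(snap('scene','s16.png')),barang(snap('top','t16.png')))
E
```

```text
position: [0.6689, -0.016, 0.1828]
ft_force: [-0.6, -0.4, 0.4]
position: [0.601, -0.0155, 0.1721]
ft_force: [-0.5, 0.0, 0.3]
[(np.float64(9.851851851851851), np.float64(0.85), 325, 193), (np.float64(9.851851851851851), np.float64(0.86), 325, 193), (np.float64(9.851851851851851), np.float64(0.87), 325, 193), (np.float64(9.938271604938272), np.float64(0.82), 324, 192)] [(np.float64(14.851851851851851), np.float64(0.77), 338, 188), (np.float64(15.222222222222221), np.float64(0.76), 337, 188), (np.float64(16.333333333333332), np.float64(0.74), 337, 189), (np.float64(16.333333333333332), np.float64(0.75), 337, 189)]
```

```bash
python3 -m jog '[[0,0,0,0,0,-0.02,0],[0,0,0,0,0,-0.017,0],[0,0,0,0.018,0,0,0],[0,0,0,0.01,0,0.02,0],[0,0,0,0.011,0,0.013,0],[0,0,0,0.009,0,0.011,0],[0,0,0,0.008,0,0.012,0],[0,0,0,0.006,0,0.012,0],[0,0,0,0.004,0,0.006,0],[0,0,0,0,0,0,0]]'|grep -E 'posi|ft_'; for i in 1 2 3; do python3 -m jog '[[0,0,0,0,0,0.0015,0],[0,0,0,0,0,0.0015,0],[0,0,0,0,0,0,0]]'|grep -E 'posi|ft_'; done
```

```text
position: [0.5359, -0.0151, 0.1348]
ft_force: [-0.5, -0.4, 0.1]
position: [0.5359, -0.0151, 0.1323]
ft_force: [-0.5, -0.8, 0.6]
position: [0.5359, -0.0151, 0.1291]
ft_force: [-1.3, -0.2, 1.2]
position: [0.5359, -0.0151, 0.1261]
ft_force: [-0.3, 0.3, 0.5]
```

```bash
for i in 1 2 3; do python3 -m jog '[[0,0,0,0,0,0.0012,0],[0,0,0,0,0,0.0012,0],[0,0,0,0,0,0,0]]'|grep -E 'posi|ft_'; done
python3 - <<'E'
from h import *
im=snap('scene','s17.png'); print(barang(im)[:2],barang(snap('top','t17.png'))[:2])
b=cv2.resize(im['pixels'][150:290,250:410],None,fx=4,fy=4,interpolation=cv2.INTER_CUBIC); cv2.imwrite('pics/c17.png',b[...,::-1])
E
```

```text
position: [0.5358, -0.0151, 0.1244]
ft_force: [-4.4, 1.1, 8.6]
position: [0.5357, -0.0151, 0.1237]
ft_force: [-9.2, 1.4, 23.9]
position: [0.5356, -0.0151, 0.1231]
ft_force: [-15.5, 1.5, 38.5]
[(np.float64(19.641975308641975), np.float64(0.11), 309, 200), (np.float64(19.641975308641975), np.float64(0.12000000000000001), 309, 200)] [(np.float64(88.54320987654322), np.float64(-0.05), 336, 213), (np.float64(90.75308641975309), np.float64(1.02), 338, 176)]
```

View pics/c17.png

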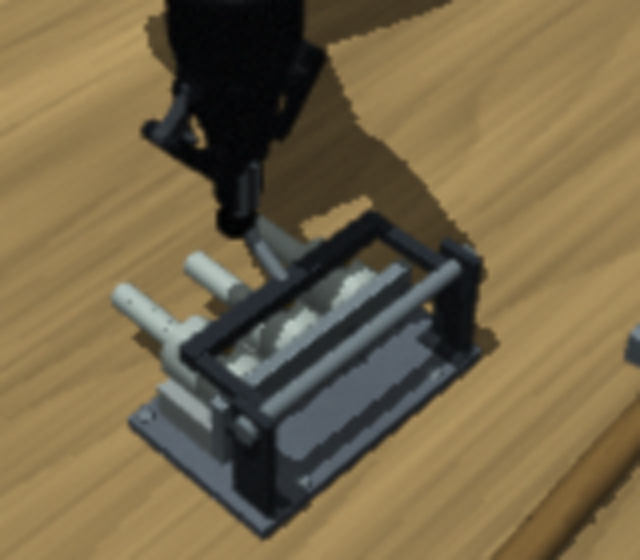

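The bar is down: its crossbeam lies over the plugs and the ball at crop (235,220) is under the finger, bearing hard. Easing off, holding, then pinching the ball and swinging up.

```bash
python3 -m jog '[[0,0,0,0,0,-0.003,0],[0,0,0,0,0,0,0],[0,0,0,0,0,0,0],[0,0,0,0,0,-0.03,0],[0,0,0,0.005,0,0,50],[0,0,0,0,0,0,50],[0,0,0,0,0,0,50],[0,0,0,0,0,0.03,50],[0,0,0,0,0,0.0275,50],[0,0,0,0,0,0,50]]'|grep -E 'posi|ft_|grip'; python3 -m jog '[[0,0,0,0,0,0,10],[0,0,0,0,0,0,10],[0,0,0,0,0,0,10],[0,0,0,0,0,0,10]]' 40|grep -E 'posi|ft_|grip'
```

```text
position: [0.5298, -0.0148, 0.0927]
ft_force: [-0.1, 0.2, 0.5]
grip_width: 0.0424
gripper_force: 0.0
position: [0.5313, -0.0148, 0.0954]
ft_force: [-0.4, 4.4, 5.4]
grip_width: 0.0235
gripper_force: 39.6
```

```bash
python3 -m jog '[[0,0,0,-0.0046,0,-0.0135,10],[0,0,0,-0.0063,0,-0.0128,10],[0,0,0,-0.0079,0,-0.0118,10],[0,0,0,-0.0093,0,-0.0107,10],[0,0,0,0,0,0,10]]'|grep -E 'posi|ft_|grip'; python3 -m jog '[[0,0,0,0,0,0,50],[0,0,0,0,0,0,50],[0,0,0,0,0,-0.03,50],[0,0,0,0,0,-0.03,50],[0,0,0,0,0,0,50]]'|grep posi;  python3 - <<'E'
from h import *
im=snap('scene','s18.png'); print(barang(im)[:3],barang(snap('top','t18.png'))[:3])
E
```

```text
position: [0.559, -0.015, 0.1435]
ft_force: [-0.8, 4.1, 0.9]
grip_width: 0.0235
gripper_force: 40.1
position: [0.5597, -0.0158, 0.2054]
[(np.float64(22.11111111111111), np.float64(0.48000000000000004), 315, 194), (np.float64(22.11111111111111), np.float64(0.49000000000000005), 315, 194), (np.float64(22.11111111111111), np.float64(0.5), 315, 194)] [(np.float64(46.407407407407405), np.float64(0.36000000000000004), 337, 203), (np.float64(46.407407407407405), np.float64(0.37), 337, 203), (np.float64(46.407407407407405), np.float64(0.38), 337, 203)]
```

```bash
python3 -m jog '[[0,0,0,0.001,0,0.03,50],[0,0,0,0,0,0.029,50],[0,0,0,0,0,0,10],[0,0,0,0,0,0,10],[0,0,0,0,0,0,10],[0,0,0,-0.0107,0,-0.0093,10],[0,0,0,-0.0118,0,-0.0079,10],[0,0,0,-0.0128,0,-0.0063,10],[0,0,0,-0.0135,0,-0.0046,10],[0,0,0,0,0,0,10]]'|grep -E 'posi|ft_|grip'; python3 -m jog '[[0,0,0,0,0,0,50],[0,0,0,0,0,0,50],[0,0,0,0,0,-0.03,50],[0,0,0,0,0,-0.03,30],[0,0,0,0.034,0,0,0],[0,0,0,0,0,0,0],[0,0,0,0,0,0.03,0],[0,0,0,0,0,0.022,0],[0,0,0,0,0,0,0]]'|grep posi;  python3 - <<'E'
from h import *
im=snap('scene','s19.png'); print(barang(im)[:3],barang(snap('top','t19.png'))[:3])
E
```

```text
position: [0.6075, -0.0152, 0.173]
ft_force: [2.7, 3.1, -3.6]
grip_width: 0.0238
gripper_force: 40.4
position: [0.5725, -0.0154, 0.1793]
[(np.float64(12.271604938271604), np.float64(1.0), 330, 194), (np.float64(12.271604938271604), np.float64(1.01), 330, 194), (np.float64(12.271604938271604), np.float64(1.02), 330, 194)] [(np.float64(46.23456790123457), np.float64(0.5599999999999999), 337, 196), (np.float64(46.23456790123457), np.float64(0.57), 337, 196), (np.float64(46.23456790123457), np.float64(0.58), 337, 196)]
```

```bash
python3 -m jog '[[0,0,0,-0.01,0,0,0],[0,0,0,-0.01,0,0,0],[0,0,0,-0.01,0,0,0],[0,0,0,-0.01,0,0,0],[0,0,0,-0.01,0,0,0],[0,0,0,-0.01,0,0,0],[0,0,0,-0.01,0,0,0],[0,0,0,0,0,0,0]]'|grep -E 'posi|ft_'; python3 -m jog '[[0,0,0,0.03,0,0,0],[0,0,0,0.05,0,0,0],[0,0,0,0.05,0,-0.02,0],[0,0,0,0.06,0,-0.01,30],[0,0,0,0.05,0,0,60],[0,0,0,0,0,0,60]]'|grep posi;  python3 - <<'E'
from h import *
im=snap('scene','s20.png'); t=snap('top','t20.png'); print(barang(im)[:3],barang(t)[:3])
p=t['pixels'];hsv=cv2.cvtColor(p,cv2.COLOR_RGB2HSV)
k=np.zeros((400,640)); 
for l,y in((.052,.037),(.046,-.0155),(.058,-.067)): k=np.maximum(k,hullmask(t,plugsegs(np.array([.593,y,.0433]),np.array([-1,0,0.]),np.array([0,0,1.]),l)))
m=(hsv[...,1]<45)&(hsv[...,2]>120)
for r in range(184,238,2): print(''.join('.xo#'[int(m[r,c])+2*int(k[r,c]>.5)] for c in range(295,380)))
E
```

```text
position: [0.6437, -0.0159, 0.18]
ft_force: [-0.8, 0.4, -0.5]
position: [0.4006, -0.0138, 0.2112]
[(np.float64(13.617283950617283), np.float64(1.63), 353, 209), (np.float64(13.617283950617283), np.float64(1.64), 353, 209), (np.float64(13.617283950617283), np.float64(1.65), 353, 209)] [(np.float64(23.22222222222222), np.float64(1.57), 337, 150), (np.float64(23.22222222222222), np.float64(1.58), 337, 150), (np.float64(23.444444444444443), np.float64(1.59), 337, 149)]
.....................................................................................
........xxxxxxxxxxxxxxxxxxxxxxxxxxxxxxxxxxxxxxxxxxxxxxxxxxxxxxxxxxxxxxxxxx...........
........xxxxxxxxxxxxxxxxxxxxx.................................ooo....................
............oooo############..x.ooooo############xx.oooooo###########xxxxx...........
........xxxxoooo############xxxxooooo############xxxooooo############xxxxx...........
........xxxxoooo############xxxxoooo#############xxxooooo############xxxxx...........
........xxxxoooo############xxxxoooo#############xxx#oooo############xxxxx...........
........xxxxooo#############
[... 991 characters left out ...]
............
................oo######x............oo#####o............ooo#####x...................
................oo######.............oo#####o............ooo#####x...................
................oo######.............oo#####o............ooo#####x...................
................oo#####ox............oo#####o............ooo#####x...................
................oo#####ox............oo######.............oo#####....................
................oo#####ox.................................oo#####....................
.................oooooo...................................oo#####....................
..........................................................ooooo......................
```

The bar is back up at about 1.6 rad and the plugs are undisturbed. Now I'll fit the bin pose precisely.

Run:
```python
from h import *
from scipy.optimize import minimize
t=ld('t20.png'); s=ld('s20.png')
def mk(im,b):
    h=cv2.cvtColor(im['pixels'],cv2.COLOR_RGB2HSV).astype(int); m=((h[...,0]>105)&(h[...,0]<125)&(h[...,1]>130)).astype(float); z=np.zeros_like(m); z[b[1]:b[3],b[0]:b[2]]=m[b[1]:b[3],b[0]:b[2]]; return z
mt=mk(t,(425,160,525,255)); ms=mk(s,(120,255,260,380)); print(mt.sum(),ms.sum())
def segs(q):
    x,y,a=q; c,si=np.cos(a),np.sin(a); R=np.array([[c,-si],[si,c]])
    def rc(hx,hy,z): return [np.r_[R@[i*hx,j*hy]+[x,y],z] for i in(-1,1) for j in(-1,1)]
    return [np.array(rc(.085,.084,.05)+rc(.085,.084,.044)),np.array(rc(.079,.078,.05)+rc(.079,.078,0))]
for nm,ims in(('top',[(t,mt)]),('scene',[(s,ms)]),('both',[(t,mt),(s,ms)])):
    f=lambda q:sum(np.abs(hullmask(i,segs(q),S=3)-m).sum() for i,m in ims)
    r=minimize(f,[.543,-.3655,-.07],method='Nelder-Mead',options=dict(initial_simplex=[[.543,-.3655,-.07],[.549,-.3655,-.07],[.543,-.36,-.07],[.543,-.3655,0]])); print(nm,r.x,r.fun)
st()
```

```text
4520.0 6631.0
top [ 0.54152732 -0.36932891 -0.05877698] 161.22745098039215
scene [ 0.54608739 -0.36840225 -0.0625237 ] 380.9607843137255
both [ 0.54368532 -0.36890797 -0.06147002] 671.1921568627452
60.35 [ 0.4034 -0.0145  0.2112] [-1.      0.0072  0.0027  0.0072  1.     -0.0009 -0.0028 -0.0008 -1.    ] 0.05148641714005518 0.0 [-0.1904 -1.064  -0.3175]
```

```bash
python3 -m jog '[[0,0,0,-0.038,-0.0172,0,42],[0,0,0,-0.038,-0.0172,0,42],[0,0,0,-0.038,-0.0172,0.03,42],[0,0,0,0,0,0.04,42],[0,0,0,0,0,0.04,42],[0,0,0,0,0,0.04,42],[0,0,0,0,0,0.029,42],[0,0,0,0,0,0,42],[0,0,0,0,0,0,42]]'|grep -E 'posi|ft_|width'
```

```text
position: [0.5176, -0.0669, 0.0322]
ft_force: [-0.7, -0.5, 0.4]
grip_width: 0.0361
```

```bash
python3 -m jog '[[0,0,0,0,0,0,15],[0,0,0,0,0,0,15],[0,0,0,0,0,0,15],[0,0,0,0,0,0,15],[0,0,0,0,0,-0.04,15],[0,0,0,0,0,-0.04,15],[0,0,0,0,0,-0.04,15],[0,0,0.054,0,0,0,15],[0,0,0,0,0,0,15]]' 60|grep -E 'posi|ft_|grip'; python3 -m jog '[[0,0,0,-0.0035,-0.0488,0,15],[0,0,0,-0.0035,-0.0488,0,15],[0,0,0,-0.0035,-0.0488,0,15],[0,0,0,-0.0035,-0.0488,0,15],[0,0,0,-0.0035,-0.0488,0,15],[0,0,0,-0.0035,-0.0488,0,15],[0,0,0,-0.0035,-0.0488,0,15],[0,0,0,0,0,0,15],[0,0,0,0,0,0,15]]'|grep -E 'posi|ft_|grip'
python3 - <<'E'
from h import *
from scipy.optimize import minimize
w=snap('wrist','w21.png'); h=cv2.cvtColor(w['pixels'],cv2.COLOR_RGB2HSV).astype(int); m=((h[...,0]>105)&(h[...,0]<125)&(h[...,1]>110)&(h[...,2]>40)).astype(int)
for r in range(150,330,6): print(r,''.join('.#'[m[r,c]] for c in range(150,560,4)))
for hx,hy,z in((.085,.084,.05),(.075,.074,.004)):
    print([proj(w,[[.543+i*hx*.998+j*hy*.061,-.368-i*hx*.061+j*hy*.998,z]],True)[0].round() for i in(-1,) for j in(-1,1)])
E
```

```text
position: [0.516, -0.0665, 0.1514]
ft_force: [-0.5, 0.1, -1.4]
grip_width: 0.0158
gripper_force: 58.7
position: [0.5198, -0.4084, 0.1504]
ft_force: [-0.1, -0.5, -1.0]
grip_width: 0.0154
gripper_force: 58.9
150 ...............................###..#.####################################....###......................
156 ...............................###..#####################################.....###......................
162 ...............................###..#####################################.....##.......................
168 ...............................###..#####################################.....##.......................
174 ...............................###..#####################################.....##.......................
180 ...............................###...##..........#########################....##.......................
186 ...............................###..###..........#########################.....#.......................
192 ...............................###....#..........##########################..###.......................
198 ..........................
[... 1731 characters left out ...]
..........................................................................
300 .......................................................................................................
306 .......................................................................................................
312 .......................................................................................................
318 .......................................................................................................
324 .......................................................................................................
[array([270., 122.]), array([473., 128.])]
[array([289., 132.]), array([442., 135.])]
```

Run:
```python
from h import *
w=ld('w21.png'); h=cv2.cvtColor(w['pixels'],cv2.COLOR_RGB2HSV).astype(int); m=((h[...,0]>105)&(h[...,0]<125)&(h[...,1]>110)&(h[...,2]>40))
P=lambda i,j,z:np.array([.543+i*.998+j*.061,-.368-i*.061+j*.998,z])
for j in(-.084,.084):
    L=proj(w,[P(i,j,.05) for i in np.linspace(-.085,.085,60)],True)
    for r in(140,170,200,230):
        c=np.interp(r,L[:,1],L[:,0]); cc=np.nonzero(m[r])[0]; print(j,r,c.round(1),cc.min(),cc.max())
c=np.arange(300,450,30)
L=proj(w,[P(-.085,j,.05) for j in np.linspace(-.084,.084,60)],True)
for k in c: rr=np.nonzero(m[:,k])[0]; print(k,np.interp(k,L[:,0],L[:,1]).round(1),rr.min())
```

```text
-0.084 140 270.7 274 471
-0.084 170 271.6 273 468
-0.084 200 272.8 274 466
-0.084 230 274.3 276 461
0.084 140 471.8 274 471
0.084 170 469.5 273 468
0.084 200 466.4 274 466
0.084 230 462.4 276 461
300 121.7 123
330 121.5 123
360 121.9 123
390 122.7 124
420 124.1 125
```

The bin fit matches within about 1 px. Placing plug_c in the right-hand slot.

```bash
python3 -m jog '[[0,0,0,-0.001,-0.001,0.035,15],[0,0,0,0,0,0.035,15],[0,0,0,0,0,0.035,15],[0,0,0,0,0,0.02,15],[0,0,0,0,0,0.009,15],[0,0,0,0,0,0,15],[0,0,0,0,0,0,15]]'|grep -E 'posi|ft_|grip'
```

```text
position: [0.5215, -0.4102, 0.0187]
ft_force: [0.4, -0.2, -1.0]
grip_width: 0.0155
gripper_force: 59.0
```

```bash
for i in 1 2; do python3 -m jog '[[0,0,0,0,0,0.0025,15],[0,0,0,0,0,0,15]]'|grep -E 'posi|ft_'; done
```

```text
position: [0.521, -0.4101, 0.0152]
ft_force: [0.2, 0.3, -1.2]
position: [0.5211, -0.4103, 0.0134]
ft_force: [-3.1, 1.1, 5.7]
```

```bash
python3 -m jog '[[0,0,0,0,0,0,30],[0,0,0,0,0,0,30],[0,0,0,0,0,0,30],[0,0,0,0,0,-0.04,30],[0,0,0,0,0,-0.05,30],[0,0,0,0,0,-0.05,30],[0,0,-0.054,0,0,0,42],[0,0,0,0,0,0,42]]'|grep -E 'posi|ft_|grip'; python3 -m jog '[[0,0,0,-0.0008,0.0494,0,42],[0,0,0,-0.0008,0.0494,0,42],[0,0,0,-0.0008,0.0494,0,42],[0,0,0,-0.0008,0.0494,0,42],[0,0,0,-0.0008,0.0494,0,42],[0,0,0,-0.0008,0.0494,0,42],[0,0,0,-0.0008,0.0494,0,42],[0,0,0,-0.0008,0.0494,0,42],[0,0,0,0,0,0,42],[0,0,0,0,0,0,42]]'|grep -E 'posi|ft_|grip';python3 - <<'E'
from h import *
t=snap('top','t22.png'); hsv=cv2.cvtColor(t['pixels'],cv2.COLOR_RGB2HSV)
m=(hsv[...,1]<60)&(hsv[...,2]>90); m[:165]=0;m[250:]=0;m[:,435:]=m[:,435:]; v,u=np.nonzero(m[165:250,445:508]); 
W=np.array([onz(t,(a+445,b+165),.024)[:2] for a,b in zip(u,v)]); mu=W.mean(0); w,V=np.linalg.eigh(np.cov(W.T)); ax=V[:,1]*np.sign(V[0,1]); tt=(W-mu)@ax; print(len(u),np.degrees(np.arctan2(ax[1],ax[0])),mu+ax*tt.min(),mu+ax*tt.max())
E
```

```text
position: [0.521, -0.41, 0.1526]
ft_force: [0.5, 0.1, -0.9]
grip_width: 0.0359
gripper_force: 0.0
position: [0.5301, -0.0153, 0.152]
ft_force: [0.2, -0.5, 0.8]
grip_width: 0.036
gripper_force: 0.0
532 -6.130372558237951 [ 0.45045944 -0.40531969] [ 0.63023012 -0.42462802]
```

```bash
python3 -m jog '[[0,0,0,0,0,0.04,42],[0,0,0,0,0,0.04,42],[0,0,0,0,0,0.04,42],[0,0,0,0,0,0,42],[0,0,0,0,0,0,15],[0,0,0,0,0,0,15],[0,0,0,0,0,0,15],[0,0,0,0,0,0,15]]' 60|grep -E 'posi|ft_|grip'; python3 -m jog '[[0,0,0,0,0,-0.04,15],[0,0,0,0,0,-0.04,15],[0,0,0,0,0,-0.04,15],[0,0,0.054,0,0,0,15],[0,0,0,0,0,0,15]]' |grep -E 'posi|ft_|grip'
```

```text
position: [0.5307, -0.015, 0.0336]
ft_force: [-1.4, 1.0, 6.2]
grip_width: 0.0157
gripper_force: 59.2
position: [0.5301, -0.0151, 0.1529]
ft_force: [-0.7, 0.2, -1.6]
grip_width: 0.0157
gripper_force: 59.0
```

```bash
python3 -m jog '[[0,0,0,-0.0035,-0.0502,0,15],[0,0,0,-0.0035,-0.0502,0,15],[0,0,0,-0.0035,-0.0502,0,15],[0,0,0,-0.0035,-0.0502,0,15],[0,0,0,-0.0035,-0.0502,0,15],[0,0,0,-0.0035,-0.0502,0,15],[0,0,0,-0.0035,-0.0502,0,15],[0,0,0,0,0,0,15],[0,0,0,0,0,0,15]]'|grep -E 'posi|ft_|grip'
```

```text
position: [0.533, -0.3666, 0.1517]
ft_force: [0.4, 0.2, -0.9]
grip_width: 0.016
gripper_force: 59.0
```

```bash
python3 -m jog '[[0,0,0,0,-0.0008,0.035,15],[0,0,0,0,0,0.035,15],[0,0,0,0,0,0.035,15],[0,0,0,0,0,0.02,15],[0,0,0,0,0,0.009,15],[0,0,0,0,0,0,15],[0,0,0,0,0,0,15]]'|grep -E 'posi|ft_|grip';for i in 1 2; do python3 -m jog '[[0,0,0,0,0,0.0022,15],[0,0,0,0,0,0,15]]'|grep -E 'posi|ft_'; done
```

```text
position: [0.5337, -0.3681, 0.0196]
ft_force: [0.2, 0.2, -0.6]
grip_width: 0.0157
gripper_force: 59.0
position: [0.5332, -0.368, 0.0165]
ft_force: [-0.2, 0.1, -0.9]
position: [0.5332, -0.3682, 0.0145]
ft_force: [-1.9, -0.0, 2.7]
```

```bash
python3 -m jog '[[0,0,0,0,0,0,30],[0,0,0,0,0,0,30],[0,0,0,0,0,0,30],[0,0,0,0,0,-0.04,30],[0,0,0,0,0,-0.05,30],[0,0,0,0,0,-0.05,30],[0,0,-0.054,0,0,0,42],[0,0,0,0,0,0,42]]'|grep -E 'posi|ft_|grip'; python3 -m jog '[[0,0,0,0.0016,0.0506,0,42],[0,0,0,0.0016,0.0506,0,42],[0,0,0,0.0016,0.0506,0,42],[0,0,0,0.0016,0.0506,0,42],[0,0,0,0.0016,0.0506,0,42],[0,0,0,0.0016,0.0506,0,42],[0,0,0,0.0016,0.0506,0,42],[0,0,0,0.0016,0.0506,0,42],[0,0,0,0,0,0,42],[0,0,0,0,0,0,42]]'|grep -E 'posi|ft_|grip'; python3 -m jog '[[0,0,0,0,0,0.04,42],[0,0,0,0,0,0.04,42],[0,0,0,0,0,0.04,42],[0,0,0,0,0,0,42],[0,0,0,0,0,0,15],[0,0,0,0,0,0,15],[0,0,0,0,0,0,15],[0,0,0,0,0,0,15]]' 60|grep -E 'posi|ft_|grip'; python3 -m jog '[[0,0,0,0,0,-0.04,15],[0,0,0,0,0,-0.04,15],[0,0,0,0,0,-0.04,15],[0,0,0.054,0,0,0,15],[0,0,0,0,0,0,15]]' |grep -E 'posi|ft_|grip'
```

```text
position: [0.5331, -0.3679, 0.1542]
ft_force: [0.7, -0.3, -0.7]
grip_width: 0.0358
gripper_force: 0.0
position: [0.523, 0.0366, 0.1535]
ft_force: [-0.4, -0.1, 0.6]
grip_width: 0.0357
gripper_force: 0.0
position: [0.5238, 0.0369, 0.0351]
ft_force: [-1.5, 1.7, 6.1]
grip_width: 0.016
gripper_force: 59.1
position: [0.523, 0.0367, 0.1543]
ft_force: [-0.2, 1.0, -1.1]
grip_width: 0.0156
gripper_force: 59.1
```

```bash
python3 -m jog '[[0,0,0,-0.0044,-0.0513,0,15],[0,0,0,-0.0044,-0.0513,0,15],[0,0,0,-0.0044,-0.0513,0,15],[0,0,0,-0.0044,-0.0513,0,15],[0,0,0,-0.0044,-0.0513,0,15],[0,0,0,-0.0044,-0.0513,0,15],[0,0,0,-0.0044,-0.0513,0,15],[0,0,0,0,0,0,15],[0,0,0,0,0,0,15]]'|grep -E 'posi|ft_|grip'; python3 -m jog '[[0,0,0,0,-0.0005,0.035,15],[0,0,0,0,0,0.035,15],[0,0,0,0,0,0.035,15],[0,0,0,0,0,0,15]]'|grep -E 'posi|ft_|grip'
```

```text
position: [0.5317, -0.3229, 0.1533]
ft_force: [0.5, -0.5, -0.4]
grip_width: 0.0158
gripper_force: 59.2
position: [0.5312, -0.3217, 0.047]
ft_force: [-0.1, -0.1, -0.3]
grip_width: 0.0159
gripper_force: 59.2
```

```bash
python3 -m jog '[[0,0,0,0,-0.0015,0.01,15],[0,0,0,0,0,0.01,15],[0,0,0,0,0,0.008,15],[0,0,0,0,0,0,15],[0,0,0,0,0,0,15]]'|grep -E 'posi|ft_|grip';for i in 1 2; do python3 -m jog '[[0,0,0,0,0,0.0022,15],[0,0,0,0,0,0,15]]'|grep -E 'posi|ft_'; done
```

```text
position: [0.5321, -0.3256, 0.0213]
ft_force: [0.5, -0.8, -0.9]
grip_width: 0.0156
gripper_force: 59.2
position: [0.5319, -0.3254, 0.0188]
ft_force: [-0.5, -0.5, -0.5]
position: [0.5319, -0.3254, 0.0165]
ft_force: [0.1, 0.4, -0.9]
```

```bash
python3 -m jog '[[0,0,0,0,0,0.0015,15],[0,0,0,0,0,0,15]]'|grep -E 'posi|ft_'; python3 -m jog '[[0,0,0,0,0,0,30],[0,0,0,0,0,0,30],[0,0,0,0,0,0,30],[0,0,0,0,0,-0.04,30],[0,0,0,0,0,-0.05,30],[0,0,0,0,0,-0.05,30],[0,0,0,0.05,0.05,-0.03,30],[0,0,0,0.05,0.05,0,30],[0,0,0,0.05,0.05,0,30],[0,0,0,0,0,0,30]]'|grep -E 'posi|ft_|grip'
python3 - <<'E'
from h import *
t=snap('top','t23.png'); s=snap('scene','s23.png'); print(observe()['time_s'],barang(s)[:2],barang(t)[:2])
a=cv2.resize(t['pixels'][165:250,430:520],(424,400),interpolation=cv2.INTER_CUBIC); b=cv2.resize(s['pixels'][255:380,125:255],(376,400),interpolation=cv2.INTER_CUBIC)
cv2.imwrite('pics/m23.png',np.hstack([a,b])[...,::-1])
E
```

```text
position: [0.5319, -0.3255, 0.0159]
ft_force: [-2.6, 1.0, 6.0]
position: [0.4082, -0.1854, 0.1795]
ft_force: [0.5, -0.9, 0.1]
grip_width: 0.0256
gripper_force: 0.0
79.8 [(np.float64(13.777777777777779), np.float64(1.63), 353, 209), (np.float64(13.777777777777779), np.float64(1.64), 353, 209)] [(np.float64(23.864197530864196), np.float64(1.57), 337, 150), (np.float64(23.864197530864196), np.float64(1.58), 337, 150)]
```

View pics/m23.png

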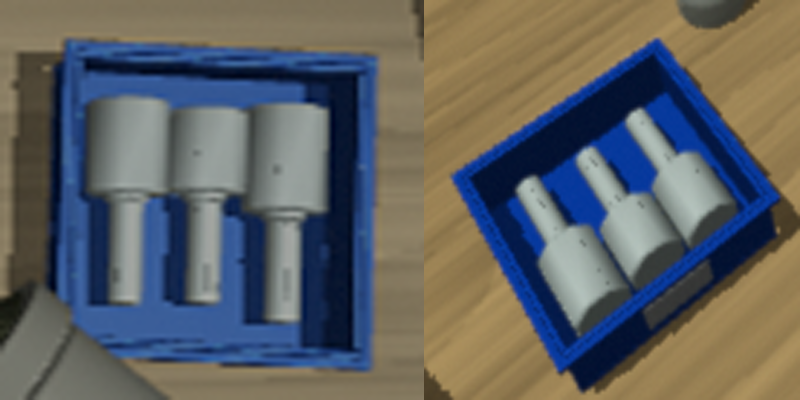

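The three plugs lie flat, side by side on the bin floor: heads at crop (127,145), (208,150) and (288,158), stems at (125,250), (203,250) and (282,265). The bar is up at about 1.6 rad and the robot is clear.

```bash
python3 -c "
from rig import job; print(job.close_job())"
```

```text
the job is handed in; nothing more can be done
None
```

I handed the job in at about 80 s of robot time: all three plugs were pushed home, the bar was brought down onto them and swung back up to about 1.6 rad, and the plugs now lie flat side by side in the blue bin (no verdict came back; plug_b tipped out of its groove once and was reset before marking).

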